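Load the wax brush and wipe it along a rolling tube

ROBOT

A 6-joint arm with a two-finger parallel gripper is mounted at the origin on the work surface. World frame = base frame: x ahead of the robot, y to its left, z up, the work surface at z = 0. Lengths are in m, angles in rad, forces in N, time in s.
With the tool pointing down it reaches from about 0.275 to 0.85 m from the base axis. Payload 5.2 kg.
Tool frame: the origin (TCP) lies at the very end of the fingers, on their centre line; the grasp point (between the pads) lies r.grip_depth behind it (r.grip_depth is the distance from the TCP to the grasp point, in m); z points along the fingers, y is the line along which they close (so a half turn about z gives the same grasp; the last joint's range is limited). The gripper opens to 85 mm and grips with 20 to 120 N. Pads are 22 mm wide; open, the fingers measure 114 mm over their backs; the gripper's body (76 mm by 85 mm) begins 54 mm behind the grasp point. The pads swing forward as they close: fully open they stand 13 mm farther back than shut.
Start: joints at [-1.313, 0.259, 1.535, -0, 1.348, -0.203], TCP at [0.245, -0.493, 0.231] pointing down, gripper open.
Joint ranges: [-3.14, 3.14], [-0.91, 2.08], [0.19, 2.58], [-1.22, 4.36], [0.22, 2.71], [-3.12, 3.12]. Speed limits (rad/s): [2.57, 2.57, 3.14, 3.14, 3.14, 3.14].

INTERFACE

Orientations are given as a rotation vector (axis times angle).
In Python, from station import status, eyes, job, r gives the robot as it stands. The module is installed in compiled form; this text tells all that it offers.
- The arm moves only by the tool arm_command, never from a script. Its argument "increments" is a list of rows, each a list of 5 numbers: the shift along the world's x, y, z normalised to -1 to 1, where 1 is 750 mm, then the turn about the world's z normalised to -1 to 1, where 1 is 0.08 rad, then the closure, from 0 (fully open) to 1 (shut). A call has 1 to 5 rows; each row shifts and turns the commanded pose from where the row before left it; what a row does not reach is not made up. A row lasts 1/8 s, in which the tool goes at most 62.5 mm and 10.7 degrees, less where a joint would pass 70% of its speed; a pose out of reach is approached as far as the arm can. A call with a number of a shift or a turn outside -1 to 1 is refused whole. A call with a gripper value outside its range is refused whole. The fingers move at their own pace and stop on an object; "squeeze" is the grip in N (left out, the last holds). Time passes only in rows, so rows that do not move let the fingers close. It gives the time, the measured TCP pose, the force, the opening and the grip force at its end, in the units of the state.
- status.observe(): the state, without advancing time (a new reading comes with each control period).
- eyes.get_image(name): name is "scene" or "side" or "wrist"; returns a dict with "color" (420x560x3 uint8, red, green, blue), "mtx" (3x3 intrinsics, pixels), "pose" (4x4, takes a point from camera to world coordinates). Camera axes: x right, y down, z forward; pixel columns grow to the right and rows downward; lengths in m; the calibration is good to about 2 mm. A picture is of the moment at which its call begins. There is no depth.
- job.hand_in(): hands the job in; it is judged then, once.
The state is a dict: "time_s": time; "q": joint angles; "qvel": joint speeds; "joint_efforts": joint torques, N m; "tool_pos": TCP position; "tcp_rot": TCP orientation; "wrist_force": force on the tool from outside, world axes, zero at the start; "ft_torque": the same for the moment, N m; "opening": opening from 0.0 (shut) to 1.0 (fully open); "finger_force": force on a finger pad.
Only numpy, scipy, OpenCV 4.12 (cv2) and the standard library are available. Lean on these libraries where they do the work, as an engineer would, in place of code of your own. Each camera call takes 0.05 s, during which the arm holds its last target. There are 200 camera calls.

TASK

Roll the loose white tube up against the aluminium stop so that it lies snugly along it, then take the brush from its rest, dip the bristles into the open wax tin until they press lightly on the cake of hard wax in the middle of it, and wipe them gently along the top of the tube, touching it all the way, from the end nearer the wax tin to the other end. Then lay the brush back in the notches of its rest, leaving the tube against the stop. Do not press the brush hard, and leave the wax tin and everything else on the bench where they stand.

Things in the scene. Friction and masses are not known exactly. Their poses are not given: they have to be found in the camera images.
- tube: white acrylic tube closed with grey end caps, a plain closed cylinder 90 mm in diameter and 180 mm long, about 0.33 kg, lying loose on the bench roughly across the robot's view (along y). It rolls freely when pushed or brushed sideways and is too thick to grip. Origin at its middle, on its axis (45 mm above the bench); its x axis runs along the tube towards its +y (robot's left) end; the other two axes turn as it rolls.
- tube_end_a (a point): centre of the tube's end face at its +y (robot's left) end, on its axis
- tube_end_b (a point): centre of the tube's end face at its -y (robot's right) end, on its axis
- stop: straight aluminium box section fixed to the bench, 25 mm thick (x), 300 mm long (y), 50 mm high, clamped from behind by two toe clamps at y = +-110 mm, x = 5 to 82 mm, whose bolts rise to 67 mm. Origin at the centre of its underside; its flat front face, towards the robot, is the plane x = -12.5 mm, so the tube touches it when the tube's axis is at x = -57.5 mm, parallel to y.
- brush: flat wax brush, 200 mm long, lying in the notches of the rest. Origin at mid-length, in the middle of the thickness; x runs along the brush to the bristle tip (at x = +100 mm), y across its width, z is the thickness. Wooden handle 20 mm wide and 14 mm thick from x = -100 to +45 mm, steel ferrule 30 mm wide and 14 mm thick to x = +61 mm, then bristles 28 mm wide and 7 mm thick to x = +100 mm. Mass about 0.09 kg, centre of mass near the origin.
- bristles: the stiff bristle tuft of the brush. Origin at its root in the ferrule (brush x = +60 mm), x along the bristles to the tip; it bends springily up and down only (about the brush's y axis), at most 0.5 rad, 2 N m per rad, so roughly 2 N per mm at the tip when it is pressed down at 40 degrees
- brush_tip (a point): middle of the bristles' free end, 40 mm from their root
- pot: the wax tin: low open round steel tin, loose, about 0.4 kg, standing beside the tube on one side or the other: outer diameter 100 mm, height 40 mm, wall 3.5 mm. A flat hard cake of pale wax fills it from wall to wall up to a level that is not known: its top lies anywhere from 6 to 18 mm above the bench and must be found by touch or sight. Origin at the centre of the tin's underside.
- rest: brush rest of grey sheet steel fixed to the bench on the other side of the tube from the wax tin: a flat foot 130 mm (x) by 60 mm (y), 3 mm thick, and two uprights 4 mm thick at x = -38 and +38 mm, each with a notch 36 mm wide, centred on y = 0, whose floor is 45 mm and whose horns are 65 mm above the bench. Origin at the centre of its underside; x runs along the line on which the brush lies. The brush lying in it has its middle 52 mm above the bench.
- tin: bystander: tall closed tin, 100 mm diameter, 110 mm high, origin under its centre
- tape: bystander: roll of tape lying flat, 110 mm diameter, 36 mm high, origin under its centre
- squeegee: bystander: flat white squeegee, 80 x 100 x 8 mm, origin under its centre
- offcuts: bystander: three flat sheet offcuts in a stack, 150 x 110 mm, 30 mm high, origin under its centre
- driver: bystander: screwdriver lying behind the stop, 190 mm long, 26 mm thick at most, origin under its middle, roughly along y
- knife: bystander: knife lying behind the stop, 160 mm long, 19 mm high, origin under its centre
- markers: bystander: cup of markers, 78 mm diameter, 160 mm high in all, origin under its centre
There are look-alikes about, which are no part of the job. Leave any pink look-alike of the pot alone.

How it is judged:
On the way, in this order (a step that is already met when the one before it is completed fails the run):
1. the tube lies still along the stop, both ends within 5 mm of its face (x of each of tube_end_a, tube_end_b in the frame of stop above -0.0625 m and x of tube in the frame of stop below -0.05 m and y of tube in the frame of stop between -0.1 and 0.1 m and height (world z) of tube between 0.04 and 0.05 m and linear speed of tube below 0.01 m/s), for 0.3 s.
2. the bristles press on the wax, their tip within 30 mm of the tin's centre (horizontal distance between brush_tip and pot below 0.03 m and z of brush_tip in the frame of pot below 0.0255 m and contact force between bristles and pot above 0.3 N), for 0.05 s.
3. the bristles touch the top of the tube within 30 mm of the end nearer the wax tin, tube against the stop (((world y of pot above 0 m and x of brush_tip in the frame of tube between 0.06 and 0.1 m) or (world y of pot below 0 m and x of brush_tip in the frame of tube between -0.1 and -0.06 m)) and contact force between bristles and tube above 0.3 N and height (world z) of brush_tip above 0.076 m and x of each of tube_end_a, tube_end_b in the frame of stop above -0.0625 m and x of tube in the frame of stop below -0.05 m and y of tube in the frame of stop between -0.1 and 0.1 m and height (world z) of tube between 0.04 and 0.05 m), for 0.03 s.
4. they touch it half-way to the middle (((world y of pot above 0 m and x of brush_tip in the frame of tube between 0.025 and 0.05 m) or (world y of pot below 0 m and x of brush_tip in the frame of tube between -0.05 and -0.025 m)) and contact force between bristles and tube above 0.3 N and height (world z) of brush_tip above 0.076 m and x of each of tube_end_a, tube_end_b in the frame of stop above -0.0625 m and x of tube in the frame of stop below -0.05 m and y of tube in the frame of stop between -0.1 and 0.1 m and height (world z) of tube between 0.04 and 0.05 m), for 0.02 s.
5. they touch it at the middle (((world y of pot above 0 m and x of brush_tip in the frame of tube between -0.012 and 0.012 m) or (world y of pot below 0 m and x of brush_tip in the frame of tube between -0.012 and 0.012 m)) and contact force between bristles and tube above 0.3 N and height (world z) of brush_tip above 0.076 m and x of each of tube_end_a, tube_end_b in the frame of stop above -0.0625 m and x of tube in the frame of stop below -0.05 m and y of tube in the frame of stop between -0.1 and 0.1 m and height (world z) of tube between 0.04 and 0.05 m), for 0.02 s.
6. they touch it half-way to the other end (((world y of pot above 0 m and x of brush_tip in the frame of tube between -0.05 and -0.025 m) or (world y of pot below 0 m and x of brush_tip in the frame of tube between 0.025 and 0.05 m)) and contact force between bristles and tube above 0.3 N and height (world z) of brush_tip above 0.076 m and x of each of tube_end_a, tube_end_b in the frame of stop above -0.0625 m and x of tube in the frame of stop below -0.05 m and y of tube in the frame of stop between -0.1 and 0.1 m and height (world z) of tube between 0.04 and 0.05 m), for 0.02 s.
7. they touch it within 30 mm of the other end (((world y of pot above 0 m and x of brush_tip in the frame of tube between -0.1 and -0.06 m) or (world y of pot below 0 m and x of brush_tip in the frame of tube between 0.06 and 0.1 m)) and contact force between bristles and tube above 0.3 N and height (world z) of brush_tip above 0.076 m and x of each of tube_end_a, tube_end_b in the frame of stop above -0.0625 m and x of tube in the frame of stop below -0.05 m and y of tube in the frame of stop between -0.1 and 0.1 m and height (world z) of tube between 0.04 and 0.05 m), for 0.03 s.
At the end, for the whole second after the job is handed in: the tube lies still against the stop, both ends within 5 mm of its face; the brush lies still in both notches of the rest, its middle within 30 mm of the rest's middle along it; the wax tin stands upright within 30 mm of where it was (all of step 1 and angle between pot's own z axis and vertical below 0.05 rad and distance of pot from where it was at the start of the episode below 0.03 m and x of brush in the frame of rest between -0.03 and 0.03 m and y of brush in the frame of rest between -0.015 and 0.015 m and z of brush in the frame of rest between 0.048 and 0.057 m and angle between the x axis of brush and the x axis of rest, either way round below 0.25 rad and linear speed of brush below 0.02 m/s); the robot touches nothing.
It fails at once if the bristles or brush pressed on the wax tin with more than 10 N (contact force between brush and pot above 10 N).
It fails at once if the brush pressed on the tube with more than 10 N (contact force between brush and tube above 10 N).
It fails at once if the wax tin shoved more than 30 mm or tipped (distance of pot from where it was at the start of the episode above 0.03 m or angle between pot's own z axis and vertical above 0.2 rad).
It fails at once if a bystander moved more than 25 mm (distance of any of tin, tape, squeegee, offcuts, driver, knife, markers from where it was at the start of the episode above 0.025 m).
It also fails if it takes over 72 s, if anything falls off the work surface, if the arm or the gripper's body presses on something with over 40 N, if the wrist force passes 120 N, or if a joint passes its speed limit or range.

## Working session

There is one attempt and no reset: what is moved stays moved. The work goes in short steps, Python scripts to look and compute and a tool call to move; the robot and the scene stay as the last step left them, time stands still between calls to the robot, and variables do not carry over. Pictures are saved under pics/ and viewed, at most 10 in all, crops included, and the job is handed in when it is done.

Besides the shell and the picture viewer there is one more tool, called after "Emit:" by a JSON object that holds its "fn" and its "kwargs", one argument or row to a line. arm_command: Moves the arm, as the interface text tells. Its arguments: {"type":"object","properties":{"increments":{"type":"array"},"squeeze":{"type":"number"}},"required":["increments"]}

```bash
mkdir -p pics
cat > h.py <<'E'
import numpy as np, cv2
from station import status, eyes, job, r
def get(name,fn=None):
    d=eyes.get_image(name)
    if fn: cv2.imwrite('pics/'+fn,d['color'][:,:,::-1])
    return d
def cast(d,u,v,z):
    K=np.array(d['mtx']);P=np.array(d['pose'])
    w=P[:3,:3]@np.linalg.solve(K,[u,v,1.]);o=P[:3,3]
    return o+w*(z-o[2])/w[2]
def proj(d,p):
    K=np.array(d['mtx']);P=np.array(d['pose'])
    c=K@(P[:3,:3].T@(np.array(p)-P[:3,3]));return c[:2]/c[2]
E
python3 - <<'E'
from h import *
import pickle
D={n:get(n,n+'0.png') for n in('scene','side')}
pickle.dump(D,open('d0.pkl','wb'))
cv2.imwrite('pics/both0.png',cv2.resize(np.hstack([D['scene']['color'],D['side']['color']])[:,:,::-1],(800,300)))
for n in D: print(n,np.round(D[n]['pose'],3).tolist())
print(status.observe(),r.grip_depth)
E
```

```text
scene [[-0.194, 0.837, -0.512, 1.119], [0.981, 0.162, -0.107, 0.124], [-0.007, -0.523, -0.852, 1.051], [0.0, 0.0, 0.0, 1.0]]
side [[0.973, -0.133, 0.186, 0.255], [-0.228, -0.636, 0.737, -1.108], [0.02, -0.76, -0.65, 1.031], [0.0, 0.0, 0.0, 1.0]]
{'time_s': 0.1, 'q': array([-1.31279810e+00,  2.59291305e-01,  1.53596847e+00,  1.07909187e-05,
        1.34798693e+00, -2.02819227e-01]), 'qvel': array([ 5.61318981e-04, -2.47539997e-03, -3.16421824e-03, -5.25382613e-04,
        1.03919108e-03, -3.38073594e-06]), 'joint_efforts': array([ 3.09300107e-03, -4.46973073e+01, -2.91246539e+01, -7.95141932e-05,
        6.32432799e-03,  8.56653116e-06]), 'tool_pos': array([ 0.24446804, -0.49216251,  0.23054849]), 'tcp_rot': array([-3.05696105e+00, -7.17081363e-01,  5.51223383e-05]), 'wrist_force': array([ 0.5548522 , -0.36235469, -0.78660505]), 'ft_torque': array([-0.07975327, -0.0396761 , -0.02431858]), 'finger_force': 0.0, 'opening': 1.0022475599467788} 0.0187
```

View pics/scene0.png

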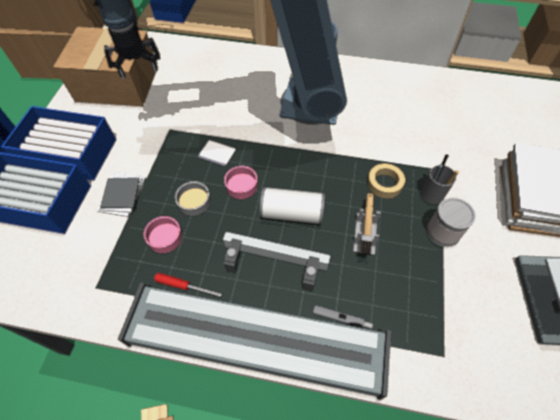

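View pics/side0.png

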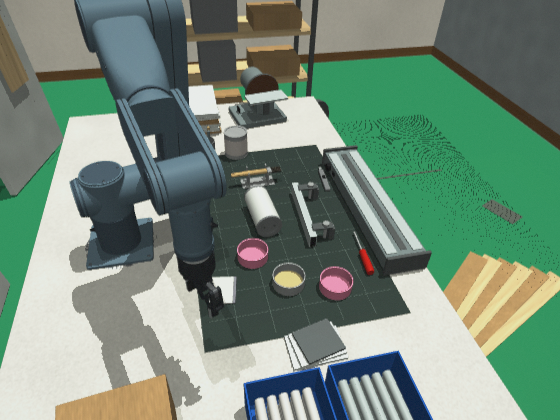

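The scene shows the white tube at (292,206), the stop at (276,250), the rest and brush at (368,230), with the handle towards the robot and the bristles towards +x. There are three pot-like things. The grey steel tin with pale wax at (192,198) fits the description. The two at (241,182) and (163,235) are the pink look-alikes. I'll confirm that in an enlarged crop.

Run:
```python
from h import *
import pickle
D=pickle.load(open('d0.pkl','rb'));d=D['scene'];im=d['color'][:,:,::-1]
cv2.imwrite('pics/crop0.png',cv2.resize(im[140:300,140:420],(800,457),interpolation=cv2.INTER_CUBIC))
print(d['mtx'][0][0])
hsv=cv2.cvtColor(d['color'],cv2.COLOR_RGB2HSV)
def blobs(m,name,box):
    k=np.zeros_like(m);x0,y0,x1,y1=box;k[y0:y1,x0:x1]=m[y0:y1,x0:x1]
    for c in cv2.findContours(k,cv2.RETR_EXTERNAL,cv2.CHAIN_APPROX_NONE)[0]:
        if cv2.contourArea(c)>25: 
            print(name,cv2.contourArea(c),cv2.minAreaRect(c),cv2.boundingRect(c))
wh=cv2.inRange(hsv,(0,0,170),(180,45,255))
blobs(wh,'tube',(250,175,340,230)); blobs(wh,'stop',(215,228,340,272))
blobs(cv2.inRange(hsv,(18,40,120),(35,255,255)),'wax',(170,175,215,220))
blobs(cv2.inRange(hsv,(8,80,100),(25,255,255)),'handle',(350,190,390,260))
for n,(u,v,z) in dict(pot=(192,198,.02),handle_end=(370,197,.052),restmid=(367,232,.052),tubec=(292,203,.09)).items(): print(n,cast(d,u,v,z).round(3))
```

```text
402.82492303126884
tube 1411.5 ((291.6301574707031, 203.23130798339844), (59.20225524902344, 25.634754180908203), 5.856013774871826) (262, 188, 60, 31)
stop 674.0 ((276.30938720703125, 247.34402465820312), (107.04679107666016, 8.149652481079102), 12.724355697631836) (224, 233, 106, 30)
wax 435.0 ((192.5, 198.0), (20.0, 29.0), 90.0) (178, 188, 30, 21)
handle 253.0 ((368.2029724121094, 213.4702911376953), (7.4627790451049805, 41.49304962158203), 5.710593223571777) (364, 193, 10, 42)
handle 77.5 ((382.5, 193.5), (7.0, 13.0), 90.0) (376, 190, 14, 8)
pot [ 0.506 -0.29   0.02 ]
handle_end [0.421 0.242 0.052]
restmid [0.541 0.243 0.052]
tubec [0.51  0.022 0.09 ]
```

View pics/crop0.png

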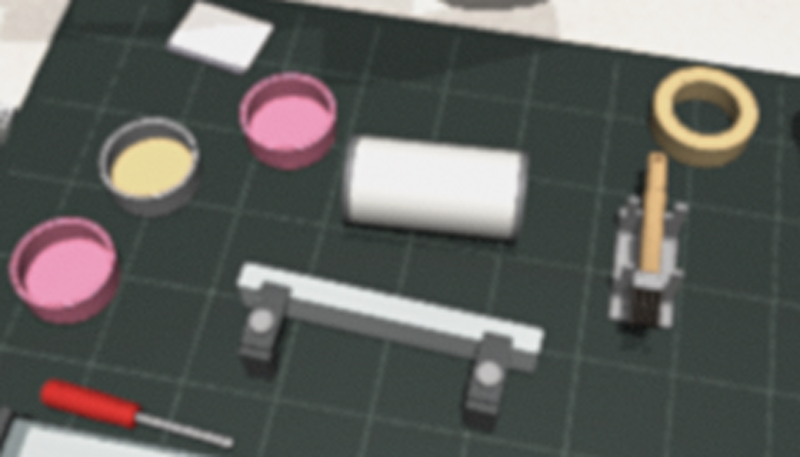

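The crop confirms the wax tin: grey steel with a pale yellow cake at crop (150,165), with both neighbours pink. Next I'll compute the poses. The tool stays vertical, so the brush has to be tilted in the grip. I plan to press its rear end on the tall tin's top while holding it lightly.

Run:
```python
from h import *
import pickle
D=pickle.load(open('d0.pkl','rb'));d=D['scene'];s=D['side']
C=lambda x,y,z:cast(d,x/2.857+139.6,y/2.857+139.6,z).round(4)
a,b=C(245,264,.05),C(543,330,.05);print('stop front',a,b,'ang',np.degrees(np.arctan2(-(b-a)[0],(b-a)[1])))
print('pot rim',C(149,158,.04),'pink',C(288,115,.04)); w=cast(d,192.5,198,.012);print('wax',w)
print('tube ends top', C(362,140,.09),C(362,222,.06),C(520,152,.09))
print('tubecaps mid',C(352,180,.045),C(520,195,.045))
print('handle rear',C(657,155,.055),'ferrule end',C(650,285,.055),'tip',C(648,322,.052))
print('uprights', C(632,205,.065),C(682,208,.065),C(617,255,.065),C(679,272,.065))
print('tape',C(705,115,.036))
g=cv2.cvtColor(d['color'],cv2.COLOR_RGB2GRAY)
print('tin top scene',cast(d,456,213,.11),'side',cast(s,236,131,.11))
m=np.hstack([cv2.resize(d['color'][170:260,400:490],(400,400),interpolation=2),cv2.resize(s['color'][110:190,200:280],(400,400),interpolation=2)])
cv2.imwrite('pics/tin.png',m[:,:,::-1])
```

```text
stop front [ 0.6164 -0.1492  0.05  ] [0.6313 0.1499 0.05  ] ang -2.851895569996502
pot rim [ 0.5074 -0.2861  0.04  ] pink [ 0.425  -0.1554  0.04  ]
wax [ 0.50102398 -0.29162701  0.012     ]
tube ends top [ 0.4754 -0.06    0.09  ] [ 0.5528 -0.0442  0.06  ] [0.4595 0.0995 0.09  ]
tubecaps mid [ 0.4966 -0.0679  0.045 ] [0.4816 0.1061 0.045 ]
handle rear [0.4122 0.2391 0.055 ] ferrule end [0.5661 0.2453 0.055 ] tip [0.6047 0.2473 0.052 ]
uprights [0.4846 0.2185 0.065 ] [0.4787 0.2679 0.065 ] [0.5448 0.2096 0.065 ] [0.5521 0.2704 0.065 ]
tape [0.3364 0.2879 0.036 ]
tin top scene [0.4695971  0.46884818 0.11      ] side [0.4708797  0.46316112 0.11      ]
```

View pics/tin.png

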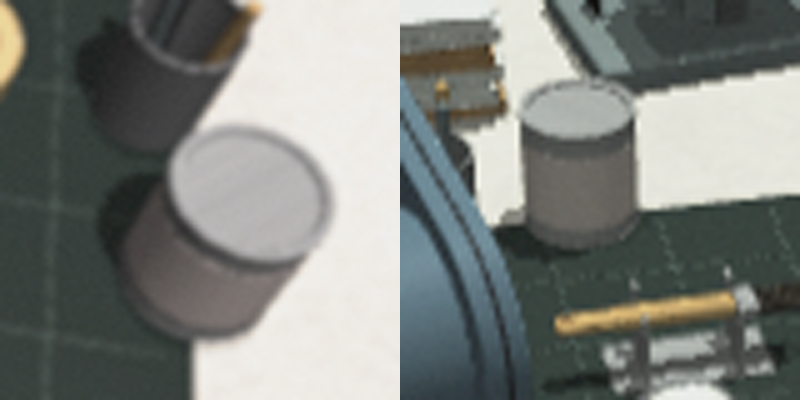

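The tall grey tin's top centre is at scene pixel (456,214), which gives world (0.470, 0.466). The tube is about 90 mm short of the stop. I'll move behind it with the fingers spread parallel to the stop.

Emit:
{"fn": "arm_command", "kwargs": {
  "increments": [
    [0.0215,0.076,0,-0.71,0],
    [0.0215,0.076,0,-0.71,0],
    [0.0215,0.076,0,-0.71,0],
    [0.0215,0.076,0,-0.71,0],
    [0.0215,0.076,0,-0.71,0]
  ],
  "squeeze": 20
}}

```text
time_s: 0.72
tool_pos: [0.3252, -0.2057, 0.2311]
tcp_rot: [-3.129, -0.273, -0.0]
wrist_force: [1.5, 0.1, 0.1]
opening: 1.002
finger_force: 0.0
```

Emit:
{"fn": "arm_command", "kwargs": {
  "increments": [
    [0.0215,0.076,0,-0.71,0],
    [0.0215,0.076,0,-0.71,0],
    [0.0215,0.076,0,-0.71,0],
    [0.0215,0.076,0,-0.71,0],
    [0,0,0,0,0]
  ]
}}

```text
time_s: 1.35
tool_pos: [0.3895, 0.0246, 0.2311]
tcp_rot: [-3.14, 0.067, 0.001]
wrist_force: [0.3, -0.8, 0.4]
opening: 1.0
finger_force: 0.0
```

Run:
```python
from h import *
o=status.observe();print(o['time_s'],o['tool_pos'],o['tcp_rot'],o['q'])
d=get('side','side1.png')
d=get('scene','scene1.png')
```

```text
1.35 [0.38954645 0.0245656  0.23108943] [-3.13963608e+00  6.65767326e-02  6.45984474e-04] [-2.25928463e-01 -3.84793316e-02  1.87622345e+00  1.18262193e-03
  1.30450580e+00  1.38696040e+00]
```

Emit:
{"fn": "arm_command", "kwargs": {
  "increments": [
    [0,0,-0.07,0,0],
    [0,0,-0.07,0,0],
    [0,0,-0.07,0,0],
    [0,0,-0.063,0,0],
    [0.01,0,0,0,0]
  ]
}}

```text
time_s: 2.08
tool_pos: [0.3938, 0.0192, 0.0242]
tcp_rot: [-3.139, 0.084, 0.014]
wrist_force: [-0.2, -0.6, 0.8]
opening: 0.999
finger_force: 0.0
```

Emit:
{"fn": "arm_command", "kwargs": {
  "increments": [
    [0.014,0,0,0,0],
    [0.014,0,0,0,0],
    [0.014,0,0,0,0],
    [0.014,0,0,0,0],
    [0.014,0,0,0,0]
  ]
}}

```text
time_s: 2.7
tool_pos: [0.4508, 0.0205, 0.0269]
tcp_rot: [3.14, -0.079, 0.001]
wrist_force: [-1.7, -0.3, -0.3]
opening: 1.002
finger_force: 0.1
```

Emit:
{"fn": "arm_command", "kwargs": {
  "increments": [
    [0.014,0,0,0,0],
    [0.014,0,0,0,0],
    [0.014,0,0,0,0],
    [0.012,0,0,0,0],
    [0.008,0,0,0,0]
  ]
}}

```text
time_s: 3.32
tool_pos: [0.4969, 0.0203, 0.0265]
tcp_rot: [3.141, -0.079, 0.0]
wrist_force: [0.7, 0.7, -0.1]
opening: 1.001
finger_force: 0.0
```

Run:
```python
from h import *
d=get('scene','scene2.png');d2=get('side')
cv2.imwrite('pics/push.png',np.hstack([cv2.resize(d['color'][140:300,200:360],(400,400),interpolation=2),cv2.resize(d2['color'][150:280,220:350],(400,400),interpolation=2)])[:,:,::-1])
```

```text
(no output)
```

View pics/push.png

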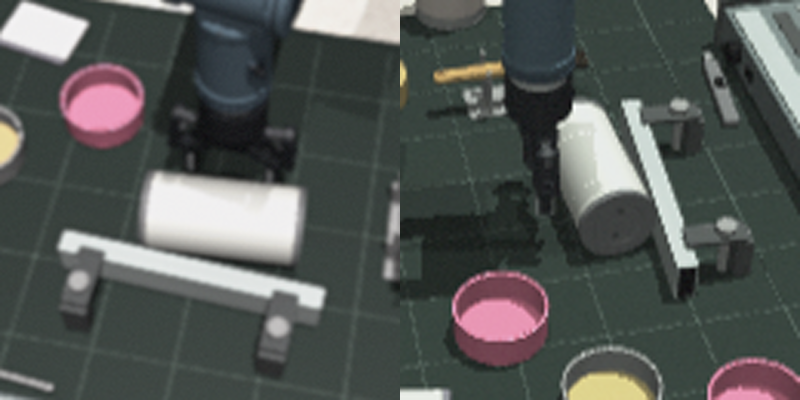

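The tube is rolling squarely ahead of both fingers, with a gap of 2–3 cm left to the stop. I'll keep pushing slowly and watch the force.

Emit:
{"fn": "arm_command", "kwargs": {
  "increments": [
    [0.006,0,0,0,0],
    [0.006,0,0,0,0],
    [0.006,0,0,0,0],
    [0.005,0,0,0,0],
    [0.004,0,0,0,0]
  ]
}}

```text
time_s: 4.05
tool_pos: [0.5161, 0.0206, 0.0264]
tcp_rot: [-3.14, 0.079, 0.002]
wrist_force: [-2.2, 0.9, 1.8]
opening: 1.003
finger_force: 1.4
```

Emit:
{"fn": "arm_command", "kwargs": {
  "increments": [
    [0.004,0,0,0,0],
    [0.004,0,0,0,0],
    [0.003,0,0,0,0],
    [0.002,0,0,0,0],
    [0,0,0,0,0]
  ]
}}

```text
time_s: 4.68
tool_pos: [0.522, 0.0207, 0.0261]
tcp_rot: [-3.14, 0.08, 0.013]
wrist_force: [-12.9, 0.6, 11.0]
opening: 1.002
finger_force: 7.0
```

Emit:
{"fn": "arm_command", "kwargs": {
  "increments": [
    [-0.004,0,0,0,0],
    [-0.004,0,0,0,0],
    [-0.006,0,0,0,0],
    [-0.02,0,0,0,0],
    [-0.05,0,0.0,0,0]
  ]
}}

```text
time_s: 5.3
tool_pos: [0.4637, 0.02, 0.0267]
tcp_rot: [3.14, -0.079, 0.004]
wrist_force: [-0.8, 0.0, 0.6]
opening: 1.001
finger_force: 0.0
```

Emit:
{"fn": "arm_command", "kwargs": {
  "increments": [
    [0,0,0.07,0,0],
    [0,0.07,0.07,0.6,0],
    [0,0.08,0.03,0.6,0],
    [0.03,0.08,0,0,0],
    [0.03,0.06,0,0,0]
  ]
}}

```text
time_s: 5.92
tool_pos: [0.5074, 0.2287, 0.146]
tcp_rot: [-3.14, -0.073, -0.003]
wrist_force: [0.1, -1.5, 0.3]
opening: 1.003
finger_force: 0.0
```

Run:
```python
from h import *
d=get('scene','scene3.png');d2=get('wrist','w3.png')
np.save('w3pose.npy',d2['pose'])
o=status.observe();print(o['time_s'],o['tool_pos'],o['tcp_rot'])
cv2.imwrite('pics/rest.png',np.hstack([cv2.resize(d['color'][160:280,210:330],(400,400),interpolation=2),cv2.resize(d2['color'],(400,300))[:, :] .repeat(1,0) if 0 else cv2.copyMakeBorder(cv2.resize(d2['color'],(400,300)),0,100,0,0,0)])[:,:,::-1])
hsv=cv2.cvtColor(d['color'],cv2.COLOR_RGB2HSV)
```

```text
6.025 [0.50865813 0.23043534 0.14527442] [-3.13886395 -0.0776381  -0.00370702]
```

View pics/rest.png

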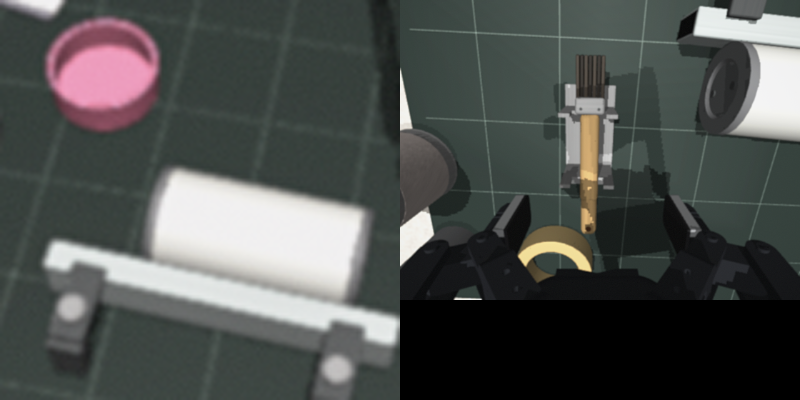

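The tube lies along the stop. The wrist view shows the brush from its handle end at full-frame pixel (263,323) to its tip at (267,78).

Run:
```python
from h import *
d=get('wrist')
im=d['color'];hsv=cv2.cvtColor(im,cv2.COLOR_RGB2HSV)
m=cv2.inRange(hsv,(8,70,60),(28,255,255));k=np.zeros_like(m);k[160:335,240:292]=m[160:335,240:292]
c=max(cv2.findContours(k,0,1)[0],key=cv2.contourArea);print(cv2.minAreaRect(c),cv2.boundingRect(c))
for n,(u,v,z) in dict(rear=(263,325,.057),front=(265.5,163,.059),tip=(267.5,77,.054),ferf=(265.5,135,.059),upfl=(227,153,.065),upfr=(303,163,.065),uprl=(227,260,.065),uprr=(296,258,.065)).items(): print(n,cast(d,u,v,z).round(4))
o=status.observe();print(o['tool_pos'])
```

```text
((261.0, 242.5), (165.0, 26.0), 90.0) (248, 160, 27, 166)
rear [0.4125 0.2366 0.057 ]
front [0.5503 0.2399 0.059 ]
tip [0.6072 0.241  0.054 ]
ferf [0.5697 0.2407 0.059 ]
upfl [0.5569 0.2663 0.065 ]
upfr [0.5526 0.214  0.065 ]
uprl [0.476  0.2661 0.065 ]
uprr [0.4803 0.2138 0.065 ]
[0.50735338 0.22823467 0.14479884]
```

Emit:
{"fn": "arm_command", "kwargs": {
  "increments": [
    [0.002,0.015,-0.05,-0.2,0],
    [0,0,-0.05,0,0],
    [0,0,-0.046,0,0],
    [0,0,0,0,0.5],
    [0,0,0,0,1]
  ],
  "squeeze": 30
}}

```text
time_s: 6.7
tool_pos: [0.5096, 0.2371, 0.0368]
tcp_rot: [-3.141, -0.045, -0.002]
wrist_force: [0.1, 0.3, -0.4]
opening: 0.606
finger_force: 0.0
```

Emit:
{"fn": "arm_command", "kwargs": {
  "increments": [
    [0,0,0,0,1],
    [0,0,0,0,1],
    [0,0,0,0,1]
  ]
}}

```text
time_s: 7.08
tool_pos: [0.5103, 0.2386, 0.0375]
tcp_rot: [-3.14, -0.048, -0.005]
wrist_force: [-0.6, 3.1, 7.6]
opening: 0.231
finger_force: 29.0
```

Emit:
{"fn": "arm_command", "kwargs": {
  "increments": [
    [0,0,0.03,0,1],
    [0,0,0.06,0,1],
    [0,0,0.06,0,1],
    [0.023,0.076,0,0,1],
    [0.023,0.076,0,0,1]
  ]
}}

```text
time_s: 7.7
tool_pos: [0.5449, 0.3527, 0.1502]
tcp_rot: [-3.141, -0.044, -0.005]
wrist_force: [0.2, -1.3, -1.5]
opening: 0.227
finger_force: 30.1
```

Emit:
{"fn": "arm_command", "kwargs": {
  "increments": [
    [0.023,0.076,0,0,1],
    [0.023,0.076,0,0,1],
    [0,0,0,0,1]
  ]
}}

```text
time_s: 8.07
tool_pos: [0.5776, 0.4697, 0.1463]
tcp_rot: [-3.141, -0.053, 0.001]
wrist_force: [-0.3, -0.0, -1.5]
opening: 0.228
finger_force: 30.1
```

Run:
```python
from h import *
o=status.observe();print(o['time_s'],o['tool_pos'],o['tcp_rot'],o['wrist_force'])
a=get('wrist');b=get('scene')
cv2.imwrite('pics/tilt0.png',np.hstack([cv2.resize(a['color'],(400,300)),cv2.resize(b['color'][130:280,340:540],(400,300),interpolation=2)])[:,:,::-1])
```

```text
8.075 [0.57763293 0.4697495  0.14627145] [-3.14072386e+00 -5.27697096e-02  1.29509278e-03] [-0.27333382 -0.041401   -1.47517818]
```

View pics/tilt0.png

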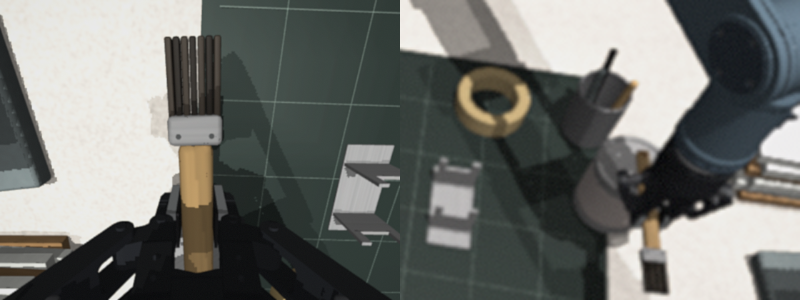

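The brush is held level, with its handle end over the tall tin. I'll lower it with a light grip so that the rear end is pushed up.

Emit:
{"fn": "arm_command", "kwargs": {
  "increments": [
    [0,0,-0.035,0,1],
    [0,0,-0.02,0,1],
    [0,0,-0.007,0,1],
    [0,0,-0.007,0,1],
    [0,0,-0.006,0,1]
  ],
  "squeeze": 20
}}

```text
time_s: 8.8
tool_pos: [0.579, 0.4657, 0.0932]
tcp_rot: [-3.141, -0.046, -0.003]
wrist_force: [-0.3, -2.2, 5.1]
opening: 0.225
finger_force: 27.5
```

Emit:
{"fn": "arm_command", "kwargs": {
  "increments": [
    [0,0,-0.007,0,1],
    [0,0,-0.007,0,1],
    [0,0,-0.007,0,1]
  ]
}}

```text
time_s: 9.18
tool_pos: [0.5781, 0.4662, 0.0761]
tcp_rot: [-3.141, -0.046, -0.0]
wrist_force: [-0.6, -1.2, 3.7]
opening: 0.228
finger_force: 28.7
```

Run:
```python
from h import *
o=status.observe();print(o['time_s'],o['tool_pos'],o['wrist_force'])
a=get('wrist','w5.png');hsv=cv2.cvtColor(a['color'],cv2.COLOR_RGB2HSV)
m=cv2.inRange(hsv,(8,70,60),(28,255,255));c=max(cv2.findContours(m[:,200:330].copy(),0,1)[0],key=cv2.contourArea);print(cv2.boundingRect(c))
```

```text
9.175 [0.57811161 0.46619543 0.07605797] [-0.64466558 -1.23794233  3.71680927]
(53, 201, 46, 181)
```

Emit:
{"fn": "arm_command", "kwargs": {
  "increments": [
    [0,0,-0.007,0,1],
    [0,0,-0.007,0,1],
    [0,0,-0.007,0,1],
    [0,0,0,0,1]
  ]
}}

```text
time_s: 9.72
tool_pos: [0.5784, 0.4659, 0.0597]
tcp_rot: [3.141, 0.046, 0.0]
wrist_force: [2.4, 0.7, 1.1]
opening: 0.226
finger_force: 29.7
```

Run:
```python
from h import *
o=status.observe();print(o['time_s'],o['tool_pos'],o['wrist_force'])
a=get('wrist');b=get('side')
cv2.imwrite('pics/tilt1.png',np.hstack([cv2.resize(a['color'],(400,300)),cv2.resize(b['color'][100:220,180:340],(400,300),interpolation=2)])[:,:,::-1])
import pickle;pickle.dump(a,open('wt.pkl','wb'))
```

```text
9.725 [0.57839357 0.46587335 0.05970599] [2.44403825 0.66733015 1.08659407]
```

View pics/tilt1.png

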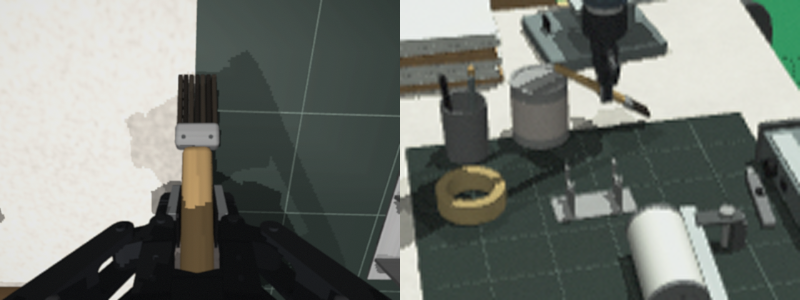

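The brush is tilted about 35°, tip down, and the tall tin hasn't moved. I'll tighten the grip, lift away, and locate the tip relative to the TCP.

Emit:
{"fn": "arm_command", "kwargs": {
  "increments": [
    [0,0,0,0,1],
    [0,0,0.02,0,1],
    [0.01,0,0.06,0,1],
    [0,-0.07,0.06,0,1],
    [0,0,0,0,1]
  ],
  "squeeze": 110
}}

```text
time_s: 10.45
tool_pos: [0.5881, 0.4168, 0.1671]
tcp_rot: [-3.139, -0.043, -0.011]
wrist_force: [0.3, 1.5, -1.0]
opening: 0.213
finger_force: 107.9
```

Run:
```python
from h import *
o=status.observe();print(o['time_s'],o['tool_pos'],o['tcp_rot'],o['wrist_force'])
a=get('wrist','w6.png');im=a['color'].astype(int)
K=np.array(a['mtx']);P=np.array(a['pose']);f=K[0,0];print(f,P[:3,3]-o['tool_pos'],P[:3,:3].round(3).tolist())
# bristle: dark & column profile
g=cv2.cvtColor(a['color'],cv2.COLOR_RGB2GRAY)
b=get('side','s6.png');c=get('scene','c6.png')
p=np.array(o['tool_pos'])+[0.08,0,-.04]
crops=[]
for dd,n in((a,'w'),(b,'s'),(c,'c')):
    u,v=proj(dd,p);print(n,u,v)
    h=90 if n=='w' else 35
    u0,v0=int(max(0,min(560-2*h,u-h))),int(max(0,min(420-2*h,v-h)));print(n,u0,v0,h)
    crops.append(cv2.resize(dd['color'][v0:v0+2*h,u0:u0+2*h],(266,266),interpolation=2))
cv2.imwrite('pics/tip.png',np.hstack(crops)[:,:,::-1])
import pickle;pickle.dump((a,b,c,o),open('d6.pkl','wb'))
```

```text
10.45 [0.5880988  0.41676275 0.1670732 ] [-3.13895809 -0.04260305 -0.01149888] [ 0.2780332   1.47713546 -1.04318713]
323.255251771675 [0.0796209  0.00215002 0.1424642 ] [[0.027, -0.952, -0.305], [-1.0, -0.027, -0.006], [-0.002, 0.305, -0.952]]
w 280.16549053167387 107.3336185373303
w 190 17 90
s 284.21056524654347 128.30962907066348
s 249 93 35
c 438.6923309511614 273.90168657172165
c 403 238 35
```

View pics/tip.png

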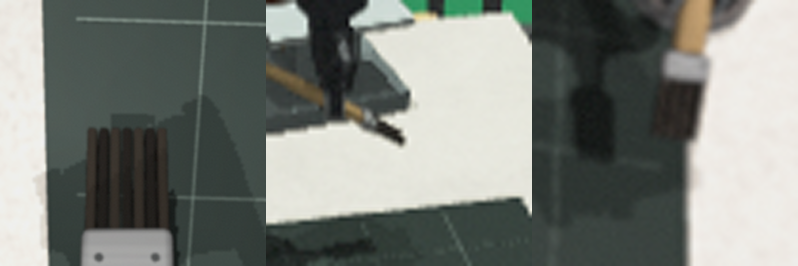

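The tip is at wrist pixel (277,104), side (285,131) and scene (441,274). I'll triangulate it from those.

Run:
```python
from h import *
import pickle
a,b,c,o=pickle.load(open('d6.pkl','rb'))
def tri(L):
    A=np.zeros((3,3));B=np.zeros(3)
    for d,u,v in L:
        P=np.array(d['pose']);w=P[:3,:3]@np.linalg.solve(np.array(d['mtx']),[u,v,1.]);w/=np.linalg.norm(w)
        M=np.eye(3)-np.outer(w,w);A+=M;B+=M@P[:3,3]
    return np.linalg.solve(A,B)
L=[(a,276.6,103.6),(b,284.8,130.6),(c,440.9,274.3)]
p=tri(L);print('all',p,p-o['tool_pos'],[np.round(proj(d,p)-[u,v],1) for d,u,v in L])
q=tri([L[0],L[1]]);print('ws',q-o['tool_pos']);q=tri([L[0],L[2]]);print('wc',q-o['tool_pos']);q=tri(L[1:]);print('sc',q-o['tool_pos'])
```

```text
all [0.66888091 0.4200935  0.11829275] [ 0.08078212  0.00333076 -0.04878044] [array([-2.5,  2.1]), array([-0.7, -0.9]), array([-2. ,  1.5])]
ws [ 0.082691    0.00177335 -0.05221192]
wc [ 0.08227012  0.00273079 -0.03441861]
sc [ 0.07999544  0.00515937 -0.05019079]
```

Emit:
{"fn": "arm_command", "kwargs": {
  "increments": [
    [-0.0165,-0.0787,0,0,1],
    [-0.0165,-0.0787,0,0,1],
    [-0.0165,-0.0787,0,0,1],
    [-0.0165,-0.0787,0,0,1],
    [-0.0165,-0.0787,0,0,1]
  ]
}}

```text
time_s: 11.22
tool_pos: [0.5223, 0.1225, 0.1596]
tcp_rot: [-3.141, -0.049, 0.005]
wrist_force: [1.3, -0.5, -1.3]
opening: 0.209
finger_force: 107.9
```

Emit:
{"fn": "arm_command", "kwargs": {
  "increments": [
    [-0.0165,-0.0787,0,0,1],
    [-0.0165,-0.0787,0,0,1],
    [-0.0165,-0.0787,0,0,1],
    [-0.0165,-0.0787,0,0,1],
    [-0.0165,-0.0787,0,0,1]
  ]
}}

```text
time_s: 11.85
tool_pos: [0.4611, -0.1724, 0.1599]
tcp_rot: [-3.139, -0.048, 0.003]
wrist_force: [0.3, 0.5, -1.7]
opening: 0.209
finger_force: 107.9
```

Emit:
{"fn": "arm_command", "kwargs": {
  "increments": [
    [-0.0165,-0.0787,0,0,1],
    [-0.0165,-0.0787,0,0,1],
    [0,0,0,0,1]
  ]
}}

```text
time_s: 12.22
tool_pos: [0.4363, -0.2932, 0.1597]
tcp_rot: [-3.141, -0.039, 0.002]
wrist_force: [0.3, 0.9, -0.6]
opening: 0.211
finger_force: 108.1
```

Run:
```python
from h import *
o=status.observe();print(o['time_s'],o['tool_pos'],o['tcp_rot'],o['wrist_force'])
a=get('wrist','w7.png');c=get('scene','c7.png');s=get('side','s7.png')
for d,z in((a,.012),(c,.012),(s,.012)):
    hsv=cv2.cvtColor(d['color'],cv2.COLOR_RGB2HSV);m=cv2.inRange(hsv,(20,50,90),(34,255,255))
    cs=sorted(cv2.findContours(m,0,1)[0],key=cv2.contourArea)[-3:]
    for k in cs:
        (u,v),_,_=cv2.minAreaRect(k);print(cv2.contourArea(k),cv2.boundingRect(k),cast(d,u,v,z).round(4))
    # pot wall by pixels: print tip proj
    print(proj(d,np.array(o['tool_pos'])+[.081,.003,-.045]))
cv2.imwrite('pics/dip.png',np.hstack([cv2.resize(a['color'],(440,330)),cv2.copyMakeBorder(cv2.resize(s['color'][210:320,220:340],(360,330),interpolation=2),0,0,0,0,0)])[:,:,::-1])
```

```text
12.225 [ 0.43630768 -0.29315043  0.15968185] [-3.14063359e+00 -3.94663603e-02  2.47001934e-03] [ 0.30774696  0.88388331 -0.59798564]
0.0 (287, 119, 1, 15) [ 0.5    -0.3012  0.012 ]
0.0 (264, 116, 1, 6) [ 0.5057 -0.2812  0.012 ]
5765.5 (219, 59, 106, 109) [ 0.5118 -0.2867  0.012 ]
[274.28087001 104.50239612]
242.0 (141, 404, 32, 16) [ 1.088  -0.1901  0.012 ]
402.5 (179, 188, 28, 21) [ 0.5014 -0.2914  0.012 ]
861.5 (368, 163, 38, 35) [0.3184 0.2922 0.012 ]
[184.07530043 182.93878877]
939.5 (0, 15, 29, 78) [-0.7536  1.8297  0.012 ]
1041.0 (468, 262, 65, 77) [ 1.1055 -0.4899  0.012 ]
1333.0 (480, 272, 80, 84) [ 1.134  -0.5587  0.012 ]
[292.8035813 257.1880512]
```

View pics/dip.png

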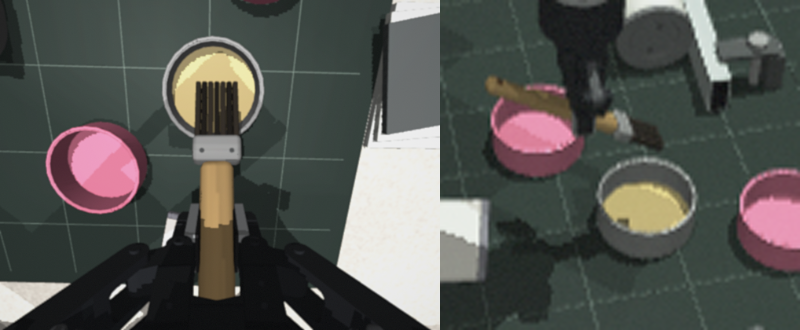

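The wrist view shows the bristles above the steel tin, whose rim centre is near full-frame pixel (271,112). The pink look-alike is clear of the path. I'll descend and then feel for the wax.

Emit:
{"fn": "arm_command", "kwargs": {
  "increments": [
    [0.005,0.004,-0.04,0,1],
    [0,0,-0.04,0,1],
    [0,0,-0.027,0,1],
    [0,0,-0.004,0,1],
    [0,0,0,0,1]
  ]
}}

```text
time_s: 13.0
tool_pos: [0.4415, -0.2859, 0.0782]
tcp_rot: [-3.141, -0.049, -0.0]
wrist_force: [0.9, 0.1, -0.1]
opening: 0.208
finger_force: 108.1
```

Emit:
{"fn": "arm_command", "kwargs": {
  "increments": [
    [0,0,-0.004,0,1],
    [0,0,-0.004,0,1],
    [0,0,0,0,1]
  ]
}}

```text
time_s: 13.38
tool_pos: [0.4409, -0.2869, 0.072]
tcp_rot: [3.141, 0.046, 0.0]
wrist_force: [0.1, -0.1, -1.5]
opening: 0.208
finger_force: 108.1
```

Emit:
{"fn": "arm_command", "kwargs": {
  "increments": [
    [0,0,-0.003,0,1],
    [0,0,0,0,1]
  ]
}}

```text
time_s: 13.62
tool_pos: [0.4408, -0.2869, 0.0695]
tcp_rot: [-3.141, -0.046, 0.0]
wrist_force: [-0.9, 0.3, -1.4]
opening: 0.213
finger_force: 108.1
```

Emit:
{"fn": "arm_command", "kwargs": {
  "increments": [
    [0,0,-0.003,0,1],
    [0,0,0,0,1]
  ]
}}

```text
time_s: 13.88
tool_pos: [0.4408, -0.2868, 0.0672]
tcp_rot: [-3.141, -0.046, 0.0]
wrist_force: [0.1, -0.9, -1.1]
opening: 0.214
finger_force: 108.1
```

Emit:
{"fn": "arm_command", "kwargs": {
  "increments": [
    [0,0,-0.003,0,1],
    [0,0,0,0,1]
  ]
}}

```text
time_s: 14.12
tool_pos: [0.4408, -0.2868, 0.0649]
tcp_rot: [-3.141, -0.047, 0.0]
wrist_force: [-0.4, -0.3, -1.1]
opening: 0.212
finger_force: 108.1
```

Emit:
{"fn": "arm_command", "kwargs": {
  "increments": [
    [0,0,-0.0025,0,1],
    [0,0,0,0,1]
  ]
}}

```text
time_s: 14.38
tool_pos: [0.4408, -0.2868, 0.0631]
tcp_rot: [-3.141, -0.046, 0.0]
wrist_force: [-0.4, -0.4, -1.1]
opening: 0.21
finger_force: 108.1
```

Emit:
{"fn": "arm_command", "kwargs": {
  "increments": [
    [0,0,-0.0025,0,1],
    [0,0,0,0,1]
  ]
}}

```text
time_s: 14.62
tool_pos: [0.4408, -0.2868, 0.0612]
tcp_rot: [-3.141, -0.046, 0.0]
wrist_force: [-0.5, 0.6, -0.9]
opening: 0.212
finger_force: 108.1
```

Emit:
{"fn": "arm_command", "kwargs": {
  "increments": [
    [0,0,-0.002,0,1],
    [0,0,0,0,1]
  ]
}}

```text
time_s: 14.88
tool_pos: [0.4409, -0.2869, 0.0598]
tcp_rot: [-3.141, -0.046, 0.0]
wrist_force: [-0.0, -0.7, -1.3]
opening: 0.204
finger_force: 108.1
```

Emit:
{"fn": "arm_command", "kwargs": {
  "increments": [
    [0,0,-0.002,0,1],
    [0,0,0,0,1]
  ]
}}

```text
time_s: 15.12
tool_pos: [0.4409, -0.2868, 0.0583]
tcp_rot: [-3.141, -0.046, 0.0]
wrist_force: [0.4, 0.0, -0.7]
opening: 0.213
finger_force: 108.1
```

Emit:
{"fn": "arm_command", "kwargs": {
  "increments": [
    [0,0,-0.002,0,1],
    [0,0,0,0,1]
  ]
}}

```text
time_s: 15.38
tool_pos: [0.4408, -0.2868, 0.0567]
tcp_rot: [-3.141, -0.047, 0.0]
wrist_force: [-0.2, 1.4, -1.4]
opening: 0.212
finger_force: 108.1
```

Emit:
{"fn": "arm_command", "kwargs": {
  "increments": [
    [0,0,-0.002,0,1],
    [0,0,0,0,1]
  ]
}}

```text
time_s: 15.62
tool_pos: [0.4408, -0.2868, 0.0552]
tcp_rot: [-3.141, -0.046, 0.0]
wrist_force: [0.3, 0.3, -0.9]
opening: 0.212
finger_force: 108.1
```

Emit:
{"fn": "arm_command", "kwargs": {
  "increments": [
    [0,0,-0.002,0,1],
    [0,0,0,0,1]
  ]
}}

```text
time_s: 15.88
tool_pos: [0.4408, -0.2868, 0.0537]
tcp_rot: [-3.141, -0.046, 0.0]
wrist_force: [-0.2, -0.5, -0.5]
opening: 0.21
finger_force: 108.1
```

Emit:
{"fn": "arm_command", "kwargs": {
  "increments": [
    [0,0,-0.002,0,1],
    [0,0,0,0,1]
  ]
}}

```text
time_s: 16.12
tool_pos: [0.4408, -0.2868, 0.0522]
tcp_rot: [-3.141, -0.046, 0.0]
wrist_force: [-0.1, 0.1, -0.6]
opening: 0.206
finger_force: 108.1
```

Emit:
{"fn": "arm_command", "kwargs": {
  "increments": [
    [0,0,-0.002,0,1],
    [0,0,0,0,1]
  ]
}}

```text
time_s: 16.38
tool_pos: [0.4409, -0.287, 0.0509]
tcp_rot: [3.141, 0.046, 0.0]
wrist_force: [-0.2, -0.5, 0.5]
opening: 0.214
finger_force: 108.0
```

Emit:
{"fn": "arm_command", "kwargs": {
  "increments": [
    [0,0,-0.0015,0,1],
    [0,0,0,0,1]
  ]
}}

```text
time_s: 16.62
tool_pos: [0.4408, -0.287, 0.0499]
tcp_rot: [3.141, 0.047, -0.0]
wrist_force: [-2.3, 0.5, 2.9]
opening: 0.211
finger_force: 108.2
```

The wax is found: about 4 N upward with the bristle drag towards −x, so it is the tip that is touching. I'll lift out and refine the tube's pose from the earlier image.

Emit:
{"fn": "arm_command", "kwargs": {
  "increments": [
    [0,0,0.01,0,1],
    [0,0,0.04,0,1],
    [0,0,0.06,0,1],
    [0,0,0.06,0,1],
    [0,0,0,0,1]
  ]
}}

```text
time_s: 17.25
tool_pos: [0.443, -0.2886, 0.1815]
tcp_rot: [3.135, 0.047, 0.01]
wrist_force: [0.2, 0.1, -1.3]
opening: 0.212
finger_force: 108.3
```

Run:
```python
from h import *
o=status.observe();print(o['time_s'],o['tool_pos'],o['wrist_force'])
d=get('scene','c8.png');hsv=cv2.cvtColor(d['color'],cv2.COLOR_RGB2HSV)
m=cv2.inRange(hsv,(0,0,150),(180,50,255));k=np.zeros_like(m);k[195:250,245:335]=m[195:250,245:335]
for c in cv2.findContours(k,0,1)[0]:
    if cv2.contourArea(c)>200: print(cv2.contourArea(c),cv2.minAreaRect(c),cv2.boundingRect(c))
for u,v in((259.5,211),(320.5,223)): print(cast(d,u,v,.085))
for y in(-.09,0.02,.11):print([proj(d,[.579+.05*y,y,.09]).round(1)])
m=cv2.inRange(hsv,(20,50,90),(34,255,255));k=np.zeros_like(m);k[175:220,170:215]=m[175:220,170:215]
c=max(cv2.findContours(k,0,1)[0],key=cv2.contourArea);print('wax',cv2.boundingRect(c))
s=get('side','s8.png');p=np.array(o['tool_pos'])+[.081,.003,-.043];print(proj(s,p),proj(d,p))
g=cv2.cvtColor(s['color'],cv2.COLOR_RGB2GRAY);u,v=proj(s,p).astype(int);print(u,v);print(g[v-8:v+10,u-14:u+12])
```

```text
17.25 [ 0.44297165 -0.28862669  0.18154469] [ 0.24279271  0.13001818 -1.26094143]
2043.0 ((281.6828918457031, 233.6463165283203), (70.75099182128906, 37.43586349487305), 12.094757080078125) (245, 211, 74, 39)
[ 0.55055394 -0.0632015   0.085     ]
[0.5564128  0.11103058 0.085     ]
[array([248.1, 215.7])]
[array([286.5, 223.9])]
[array([318.7, 230.8])]
wax (178, 188, 29, 21)
[295.00598465 250.05844946] [183.00552001 180.12086332]
295 250
[[147 135 110  67  63  67  67  65  67  64  65  65  66  64  67  66  66  65
   66  66  63  64  65  42  38  41]
 [151 148 144  77  62  62  62  65  64  65  67  66  66  64  66  65  63  65
   65  67  66  64  65  41  39  38]
 [151 149 146 113  47  49  57  61  64  63  64  67  65  67  65  67  66  66
   64  65  65  64  65  43  42  39]
 [139 151 142 144  64  41  41  43  49  55  60  62  65  65  66  66  65  65
   65  63  65  66  66  51  41  41]
 [103 150 128 143 115  52  44  36  41  41  43  49  55  61  64  65  65  66
   65  65  63  65  67  66  41  42]
 [108 147 119 144 154  55  41  39  44  42  41  40  39  52  66  68  64  66
   66  65  65  66  67  64  41  40]
 [102
[... 603 characters left out ...]
53  64  65
   66  66  65  65  65  66  64  66]
 [ 66  66  65  65  62  77  66  65  66  64  57  48  49  40  36  60  65  66
   64  65  66  60  65  65  64  63]
 [ 64  65  67  66  64  77  66  64  64  65  65  65  66  58  49  66  67  66
   68  67  63  66  70  77  71  70]
 [ 66  63  64  66  63  83  71  67  66  65  65  66  67  63  65  66  70  70
   70  72  77  71  77  85  76  77]
 [ 65  64  65  66  66  61  77  65  66  72  76  69  64  69  76  70  74  74
   75  76  87  78  66  64  63  65]
 [ 64  66  67  69  76  72  86  71  71  74  86  74  64  77  84  76  65  64
   65  64  65  66  64  65  65  66]
 [ 71  74  72  75  84  75  94  85  75  63  67  67  64  65  65  64  64  65
   67  65  64  66  65  66  66  66]]
```

Emit:
{"fn": "arm_command", "kwargs": {
  "increments": [
    [0.0172,0.077,0,0,1],
    [0.0172,0.077,0,0,1],
    [0.0172,0.077,0,0,1],
    [0.0172,0.077,0,0,1],
    [0,0,-0.02,0,1]
  ]
}}

```text
time_s: 17.98
tool_pos: [0.4925, -0.0517, 0.1613]
tcp_rot: [-3.14, -0.056, 0.001]
wrist_force: [-0.6, -0.7, -1.4]
opening: 0.206
finger_force: 108.2
```

Emit:
{"fn": "arm_command", "kwargs": {
  "increments": [
    [0,0,-0.02,0,1],
    [0,0,0,0,1]
  ]
}}

```text
time_s: 18.23
tool_pos: [0.4908, -0.0566, 0.1449]
tcp_rot: [-3.14, -0.044, 0.007]
wrist_force: [-0.6, -0.4, -1.3]
opening: 0.209
finger_force: 108.2
```

Emit:
{"fn": "arm_command", "kwargs": {
  "increments": [
    [0,0,-0.003,0,1],
    [0,0,0,0,1]
  ]
}}

```text
time_s: 18.48
tool_pos: [0.4926, -0.0569, 0.1451]
tcp_rot: [3.141, 0.044, 0.0]
wrist_force: [-0.0, -0.5, -0.3]
opening: 0.211
finger_force: 108.2
```

Emit:
{"fn": "arm_command", "kwargs": {
  "increments": [
    [0,0,-0.003,0,1],
    [0,0,0,0,1]
  ]
}}

```text
time_s: 18.73
tool_pos: [0.4924, -0.0561, 0.1428]
tcp_rot: [3.141, 0.046, 0.0]
wrist_force: [-0.2, 0.2, -1.6]
opening: 0.211
finger_force: 108.2
```

Emit:
{"fn": "arm_command", "kwargs": {
  "increments": [
    [0,0,-0.002,0,1],
    [0,0,0,0,1]
  ]
}}

```text
time_s: 18.98
tool_pos: [0.4925, -0.0558, 0.1412]
tcp_rot: [-3.141, -0.047, 0.0]
wrist_force: [-0.8, -0.2, -1.4]
opening: 0.205
finger_force: 108.2
```

Emit:
{"fn": "arm_command", "kwargs": {
  "increments": [
    [0,0,-0.002,0,1],
    [0,0,0,0,1]
  ]
}}

```text
time_s: 19.23
tool_pos: [0.4924, -0.0558, 0.1396]
tcp_rot: [-3.141, -0.047, 0.0]
wrist_force: [-0.1, 1.1, -1.1]
opening: 0.212
finger_force: 108.2
```

Emit:
{"fn": "arm_command", "kwargs": {
  "increments": [
    [0,0,-0.002,0,1],
    [0,0,0,0,1]
  ]
}}

```text
time_s: 19.48
tool_pos: [0.4924, -0.0559, 0.1381]
tcp_rot: [-3.141, -0.046, 0.0]
wrist_force: [0.9, -0.0, -0.7]
opening: 0.209
finger_force: 108.2
```

Emit:
{"fn": "arm_command", "kwargs": {
  "increments": [
    [0,0,-0.002,0,1],
    [0,0,0,0,1]
  ]
}}

```text
time_s: 19.73
tool_pos: [0.4924, -0.0559, 0.1366]
tcp_rot: [-3.141, -0.046, 0.0]
wrist_force: [-0.1, 0.2, -0.3]
opening: 0.207
finger_force: 108.2
```

Emit:
{"fn": "arm_command", "kwargs": {
  "increments": [
    [0,0,-0.002,0,1],
    [0,0,0,0,1]
  ]
}}

```text
time_s: 19.98
tool_pos: [0.4924, -0.0559, 0.1351]
tcp_rot: [-3.141, -0.046, 0.0]
wrist_force: [0.5, 0.0, -1.4]
opening: 0.211
finger_force: 108.2
```

Emit:
{"fn": "arm_command", "kwargs": {
  "increments": [
    [0,0,-0.002,0,1],
    [0,0,0,0,1]
  ]
}}

```text
time_s: 20.23
tool_pos: [0.4924, -0.0559, 0.1336]
tcp_rot: [-3.141, -0.047, 0.0]
wrist_force: [0.3, -0.1, -1.0]
opening: 0.211
finger_force: 108.2
```

Emit:
{"fn": "arm_command", "kwargs": {
  "increments": [
    [0,0,-0.002,0,1],
    [0,0,0,0,1]
  ]
}}

```text
time_s: 20.48
tool_pos: [0.4924, -0.0559, 0.1321]
tcp_rot: [-3.141, -0.046, 0.0]
wrist_force: [-0.4, 0.2, -0.4]
opening: 0.211
finger_force: 108.2
```

Emit:
{"fn": "arm_command", "kwargs": {
  "increments": [
    [0,0,-0.002,0,1],
    [0,0,0,0,1]
  ]
}}

```text
time_s: 20.72
tool_pos: [0.4924, -0.0559, 0.1308]
tcp_rot: [3.141, 0.047, -0.0]
wrist_force: [-1.8, 0.2, 2.3]
opening: 0.211
finger_force: 108.2
```

Emit:
{"fn": "arm_command", "kwargs": {
  "increments": [
    [0,0,-0.002,0,1],
    [0,0,0,0,1]
  ]
}}

```text
time_s: 20.98
tool_pos: [0.4923, -0.0559, 0.1295]
tcp_rot: [3.141, 0.047, -0.0]
wrist_force: [-3.5, 0.9, 5.3]
opening: 0.207
finger_force: 108.5
```

The bristles touch the tube at about TCP z = 0.1315 m. I'll ease up 1 mm and wipe along +y, following the tube's 2.9° slant.

Emit:
{"fn": "arm_command", "kwargs": {
  "increments": [
    [0,0,0.0012,0,1],
    [0.0008,0.016,0,0,1],
    [0.0008,0.016,0,0,1],
    [0.0008,0.016,0,0,1]
  ]
}}

```text
time_s: 21.48
tool_pos: [0.4946, -0.0189, 0.1302]
tcp_rot: [3.141, 0.047, 0.001]
wrist_force: [-0.3, -1.2, 2.0]
opening: 0.208
finger_force: 108.4
```

Emit:
{"fn": "arm_command", "kwargs": {
  "increments": [
    [0.0008,0.016,0,0,1],
    [0.0008,0.016,0,0,1],
    [0.0008,0.016,0,0,1]
  ]
}}

```text
time_s: 21.85
tool_pos: [0.4961, 0.017, 0.1301]
tcp_rot: [3.141, 0.047, -0.0]
wrist_force: [-0.2, -0.7, 2.3]
opening: 0.212
finger_force: 108.4
```

Emit:
{"fn": "arm_command", "kwargs": {
  "increments": [
    [0.0008,0.016,0,0,1],
    [0.0008,0.016,0,0,1],
    [0.0008,0.016,0,0,1]
  ]
}}

```text
time_s: 22.22
tool_pos: [0.4979, 0.0529, 0.1302]
tcp_rot: [-3.141, -0.046, 0.0]
wrist_force: [0.1, -1.9, 0.8]
opening: 0.209
finger_force: 108.4
```

Emit:
{"fn": "arm_command", "kwargs": {
  "increments": [
    [0.0008,0.016,0,0,1],
    [0.0008,0.016,0,0,1],
    [0.0008,0.016,0,0,1],
    [0.0008,0.014,0,0,1],
    [0,0,0,0,1]
  ]
}}

```text
time_s: 22.85
tool_pos: [0.5003, 0.0999, 0.1301]
tcp_rot: [-3.14, -0.049, -0.0]
wrist_force: [0.7, 1.7, 1.8]
opening: 0.209
finger_force: 108.3
```

Run:
```python
from h import *
o=status.observe();print(o['time_s'],o['tool_pos'],o['wrist_force'])
d=get('scene','c9.png');d0=cv2.imread('pics/c8.png')[:,:,::-1]
hsv=cv2.cvtColor(d['color'],cv2.COLOR_RGB2HSV)
for y in range(206,240,2): print(y,[int(x) for x in np.diff(0+ (d['color'][y,250:330,1]>150)).nonzero()[0]+250],[int(x) for x in np.diff(0+(d0[y,250:330,1]>150)).nonzero()[0]+250])
print(proj(d,np.array(o['tool_pos'])+[.081,.003,-.043]),[proj(d,[.5788+.05*y,y,.09]).round(1) for y in(-.066,.114)])
```

```text
22.85 [0.5002832  0.09988569 0.13011042] [0.74159636 1.69689459 1.82953595]
206 [319, 321] []
208 [] []
210 [314, 323] []
212 [260, 269, 314, 323] [260, 269]
214 [259, 279, 321, 322] [259, 279]
216 [258, 288] [258, 288]
218 [257, 295] [257, 297]
220 [256, 304] [256, 307]
222 [255, 310] [255, 316]
224 [255, 311] [255, 318]
226 [255, 311] [255, 318]
228 [255, 312] [255, 318]
230 [255, 317] [255, 318]
232 [254, 317] [254, 317]
234 [254, 317] [254, 317]
236 [255, 317] [255, 317]
238 [316] [316]
[316.25621139 229.88446113] [array([256.4, 217.4]), array([320.2, 231.1])]
```

The wipe is complete with about 3 N of contact along the way, and the tube hasn't moved. I'll lift and carry the brush to the rest.

Emit:
{"fn": "arm_command", "kwargs": {
  "increments": [
    [0,0,0.01,0,1],
    [0,0,0.03,0,1],
    [0.0096,0.0615,0,0,1],
    [0.0096,0.0615,0,0,1],
    [0.0096,0.0615,0,0,1]
  ]
}}

```text
time_s: 23.52
tool_pos: [0.5221, 0.2375, 0.1604]
tcp_rot: [3.141, 0.044, -0.0]
wrist_force: [0.4, -0.5, 0.1]
opening: 0.212
finger_force: 108.3
```

Emit:
{"fn": "arm_command", "kwargs": {
  "increments": [
    [0,0,0,0,1],
    [0,0,0,0,1]
  ]
}}

```text
time_s: 23.78
tool_pos: [0.5215, 0.2363, 0.1599]
tcp_rot: [3.14, 0.047, -0.002]
wrist_force: [0.4, -0.2, -0.8]
opening: 0.211
finger_force: 108.3
```

Run:
```python
from h import *
o=status.observe();print(o['time_s'],o['tool_pos'],o['tcp_rot'],o['wrist_force'])
d=get('wrist','w10.png')
hsv=cv2.cvtColor(d['color'],cv2.COLOR_RGB2HSV)
m=cv2.inRange(hsv,(8,70,60),(28,255,255));k=np.zeros_like(m);k[:,230:310]=m[:,230:310]
c=max(cv2.findContours(k,0,1)[0],key=cv2.contourArea);print(cv2.boundingRect(c),cv2.minAreaRect(c))
for y in(.214,.24,.266): print([proj(d,[x,y,.065]).round(0) for x in(.4785,.5545)])
print(d['color'][:,:,1][proj(d,[.5545,.24,.065]).astype(int)[1]-3,200:340:3])
```

```text
23.775 [0.52154027 0.23634951 0.15991346] [ 3.14037254e+00  4.70047417e-02 -1.62458140e-03] [ 0.38192353 -0.16967452 -0.75871384]
(245, 205, 55, 177) ((270.9345703125, 293.01556396484375), (176.1855926513672, 53.76068878173828), 89.16361999511719)
[array([301., 266.]), array([307., 174.])]
[array([270., 265.]), array([272., 173.])]
[array([238., 264.]), array([237., 172.])]
[ 79  79  78  78  79  58  58  57  57  85  83  84  84  83  73 140  59  48
  25  30  31  64  46  47  58  30  29  46  47  39  29  31  24  45  45  30
  55  61  60  60  61  60  74  72  60  60  61]
```

Emit:
{"fn": "arm_command", "kwargs": {
  "increments": [
    [0,0.002,-0.05,0,1],
    [0,0,-0.05,0,1],
    [0,0,-0.015,0,1],
    [0,0,0,0,1]
  ],
  "squeeze": 20
}}

```text
time_s: 24.32
tool_pos: [0.5237, 0.2369, 0.0739]
tcp_rot: [3.141, 0.044, 0.004]
wrist_force: [4.7, 0.1, -2.6]
opening: 0.209
finger_force: 108.1
```

Emit:
{"fn": "arm_command", "kwargs": {
  "increments": [
    [0,0,-0.005,0,1],
    [0,0,-0.005,0,1],
    [0,0,0,0,1]
  ]
}}

```text
time_s: 24.7
tool_pos: [0.5233, 0.2382, 0.0666]
tcp_rot: [-3.141, -0.046, -0.004]
wrist_force: [6.9, 0.8, -2.6]
opening: 0.212
finger_force: 108.5
```

Emit:
{"fn": "arm_command", "kwargs": {
  "increments": [
    [0,0,-0.005,0,1],
    [0,0,-0.005,0,1]
  ]
}}

```text
time_s: 24.95
tool_pos: [0.5232, 0.2387, 0.0595]
tcp_rot: [-3.141, -0.046, -0.004]
wrist_force: [5.1, -0.3, 2.2]
opening: 0.211
finger_force: 108.9
```

The ferrule shoulder appears to catch the front horn: it pushes towards +x. I'll back up, shift 10 mm forward, and check the tilt.

Emit:
{"fn": "arm_command", "kwargs": {
  "increments": [
    [0,0,0.02,0,1],
    [0.014,0,0.012,0,1],
    [0,0,0,0,1]
  ]
}}

```text
time_s: 25.32
tool_pos: [0.5323, 0.2384, 0.0829]
tcp_rot: [-3.141, -0.046, 0.002]
wrist_force: [-0.7, -0.7, -1.0]
opening: 0.213
finger_force: 108.6
```

Run:
```python
from h import *
o=status.observe();print(o['time_s'],o['tool_pos'],o['tcp_rot'],o['wrist_force'],o['finger_force'])
d=get('wrist','w11.png');im=d['color'].astype(int)
old=cv2.imread('pics/w10.png')[:,:,::-1].astype(int)
for n,i in(('new',im),('old',old)):
    # grey bright ferrule rows in col 262..285
    g=i[:,:,1];sat=i.max(2)-i.min(2)
    fer=((g>130)&(sat<20));ys,xs=np.nonzero(fer[120:230,225:325]);print(n,'ferrule',ys.min()+120,ys.max()+120,np.percentile(xs,[2,98])+225)
    print(n,i[60:220:6,266:290:6,:].mean((1,)).astype(int).tolist())
s=get('side','s11.png')
for t,off in(('tilt',[.081,.003,-.043]),('level',[.1,.003,.015])): print(t,proj(s,np.array(o['tool_pos'])+off))
g=cv2.cvtColor(s['color'],cv2.COLOR_RGB2GRAY);u,v=proj(s,np.array(o['tool_pos'])+[.081,.003,-.043]).astype(int)
print(u,v);print(g[v-20:v+8,u-18:u+12])
```

```text
25.325 [0.53229377 0.23843997 0.08293344] [-3.14120621e+00 -4.59856555e-02  1.62397845e-03] [-0.65351681 -0.70469131 -0.98810567] 108.58598113059998
new ferrule 154 229 [226. 314.]
new [[121, 137, 130], [121, 137, 129], [119, 136, 128], [136, 153, 145], [120, 136, 129], [119, 136, 129], [95, 110, 104], [82, 79, 72], [80, 74, 67], [80, 75, 67], [79, 74, 67], [71, 66, 59], [68, 62, 56], [67, 61, 55], [67, 62, 56], [67, 62, 56], [76, 70, 65], [76, 70, 65], [70, 64, 58], [236, 236, 235], [236, 237, 236], [243, 243, 242], [244, 244, 243], [240, 240, 240], [181, 159, 130], [248, 226, 157], [250, 230, 162]]
old ferrule 131 229 [235. 302.]
old [[78, 89, 85], [78, 89, 84], [84, 96, 90], [78, 88, 83], [78, 88, 84], [77, 89, 84], [60, 69, 65], [57, 66, 63], [48, 46, 41], [46, 43, 38], [47, 44, 39], [45, 42, 37], [59, 55, 52], [59, 56, 52], [53, 50, 45], [52, 48, 45], [52, 49, 45], [46, 42, 38], [49, 45, 41], [149, 149, 148], [159, 160, 158], [169, 168, 168], [170, 169, 169], [167, 167, 166], [110, 103, 96], [176, 144, 97], [185, 151, 101]]
tilt [280.84219066 170.67671726]
level [285.97204518 15
[... 2820 characters left out ...]
 62  64  65  63  59  48
   40  41  44  67  62  65  70  68  63  73  74  75]
 [ 61  63  61  67  68  67  78  58  55  56  55  60  59  64  60  65  67  68
   56  58  56  72  58  70  74  72  62  63  64  62]
 [ 54  56  61  64  65  67  79  59  70  69  58  65  63  63  59  70  74  75
   64  62  66  67  63  62  62  65  62  64  64  65]
 [ 58  65  75  65  63  65  78 100 111 101  59  54  56  56  61  63  64  64
   65  63  62  80  73  64  63  62  63  63  64  66]
 [103  79  80  64  67  64  80 147 149 131  71  57  53  55  55  66  66  63
   65  64  63  62  85  66  65  65  62  64  64  64]
 [132  80  76  82  65  66  78 146 149 150  92  58  56  56  57  60  62  61
   62  60  62  64  69  74  64  63  62  64  61  64]]
```

The brush is still tilted in a strong grip, because the squeeze does not fall while it is held. I'll take it to the free bench between the rest and the tall tin and press the tip down there, which should level it under control.

Emit:
{"fn": "arm_command", "kwargs": {
  "increments": [
    [0,0,0.05,0,1],
    [-0.01,0.06,0,0,1],
    [-0.01,0.06,0,0,1],
    [0,0,-0.06,0,1],
    [0,0,-0.025,0,1]
  ]
}}

```text
time_s: 26.05
tool_pos: [0.5142, 0.3284, 0.0534]
tcp_rot: [3.139, 0.049, -0.009]
wrist_force: [-1.3, -0.5, -1.0]
opening: 0.211
finger_force: 108.6
```

Emit:
{"fn": "arm_command", "kwargs": {
  "increments": [
    [0,0,-0.005,0,1],
    [0,0,-0.005,0,1],
    [0,0,-0.005,0,1],
    [0,0,0,0,1]
  ]
}}

```text
time_s: 26.55
tool_pos: [0.5177, 0.3284, 0.0458]
tcp_rot: [-3.141, -0.046, -0.001]
wrist_force: [-0.0, -0.3, -0.4]
opening: 0.211
finger_force: 108.6
```

Emit:
{"fn": "arm_command", "kwargs": {
  "increments": [
    [0,0,-0.006,0,1],
    [0,0,-0.006,0,1],
    [0,0,0,0,1]
  ]
}}

```text
time_s: 26.92
tool_pos: [0.5175, 0.3286, 0.0366]
tcp_rot: [-3.141, -0.047, -0.001]
wrist_force: [-2.4, -0.3, 5.0]
opening: 0.208
finger_force: 109.0
```

Emit:
{"fn": "arm_command", "kwargs": {
  "increments": [
    [0,0,-0.006,0,1],
    [0,0,-0.006,0,1],
    [0,0,0,0,1]
  ]
}}

```text
time_s: 27.3
tool_pos: [0.517, 0.3289, 0.0291]
tcp_rot: [-3.141, -0.047, -0.001]
wrist_force: [-7.1, -0.8, 15.3]
opening: 0.206
finger_force: 110.1
```

Emit:
{"fn": "arm_command", "kwargs": {
  "increments": [
    [0,0,-0.006,0,1],
    [0,0,-0.006,0,1],
    [0,0,0,0,1]
  ]
}}

```text
time_s: 27.68
tool_pos: [0.5174, 0.3291, 0.0201]
tcp_rot: [-3.14, -0.047, -0.002]
wrist_force: [-7.1, -0.4, 12.2]
opening: 0.213
finger_force: 108.5
```

Emit:
{"fn": "arm_command", "kwargs": {
  "increments": [
    [0,0,-0.006,0,1],
    [0,0,-0.004,0,1],
    [0,0,0,0,1]
  ]
}}

```text
time_s: 28.05
tool_pos: [0.5172, 0.3292, 0.0124]
tcp_rot: [-3.14, -0.047, -0.001]
wrist_force: [-7.1, 0.8, 12.7]
opening: 0.21
finger_force: 108.0
```

Emit:
{"fn": "arm_command", "kwargs": {
  "increments": [
    [0,0,-0.005,0,1],
    [0,0,-0.004,0,1],
    [0,0,0,0,1]
  ]
}}

```text
time_s: 28.42
tool_pos: [0.5174, 0.3292, 0.0056]
tcp_rot: [-3.14, -0.047, -0.002]
wrist_force: [-6.4, 1.4, 10.5]
opening: 0.21
finger_force: 108.0
```

Emit:
{"fn": "arm_command", "kwargs": {
  "increments": [
    [0,0,0.05,0,1],
    [0,0,0.07,0,1],
    [0,0,0.07,0,1],
    [0,0,0,0,1]
  ]
}}

```text
time_s: 28.92
tool_pos: [0.5205, 0.3297, 0.1519]
tcp_rot: [-3.138, -0.047, -0.015]
wrist_force: [0.4, -0.3, -1.1]
opening: 0.213
finger_force: 106.9
```

Run:
```python
from h import *
o=status.observe();print(o['time_s'],o['tool_pos'],o['wrist_force'])
d=get('wrist','w12.png');b=get('side','s12.png');c=get('scene','c12.png')
i=d['color'].astype(int);print(i[20:180:4,266:284].mean(1).astype(int).sum(1).tolist())
T=np.array(o['tool_pos'])
for th in(0,10,20,30,36):
    t=np.radians(th);p=T+[.1*np.cos(t),.003,.015-.1*np.sin(t)];print(th,*[proj(x,p).round(1) for x in(d,b,c)])
u,v=proj(b,T+[.095,.003,-.01]).astype(int);g=cv2.cvtColor(b['color'],cv2.COLOR_RGB2GRAY);print(u-12,v-10);print(g[v-10:v+12,u-12:u+12])
```

```text
28.925 [0.52053568 0.32974702 0.15190547] [ 0.43190215 -0.2754719  -1.10076288]
[199, 199, 199, 199, 199, 201, 202, 201, 202, 202, 202, 201, 212, 208, 139, 135, 136, 136, 138, 138, 138, 139, 141, 142, 143, 144, 145, 146, 147, 148, 146, 137, 133, 134, 134, 135, 382, 503, 512, 514]
0 [276.1  47.8] [278.1 131.1] [408.8 243.6]
10 [276.   59.5] [277.6 135. ] [407.  246.2]
20 [275.8  75.5] [276.4 138.8] [405.4 247.7]
30 [275.4  93.9] [274.5 142.4] [403.9 247.9]
36 [275.2 105.6] [273.1 144.4] [403.2 247.4]
264 126
[[179 230 231 230 231 230 231 230 231 230 230 230 230 230 229 228 229 228
  228 228 227 228 229 229]
 [229 230 231 230 230 230 230 230 229 230 229 231 230 230 230 228 230 229
  230 230 230 230 230 229]
 [228 230 231 230 230 230 229 231 230 229 229 229 230 230 229 229 230 230
  229 229 231 231 231 230]
 [226 228 230 230 229 229 229 229 230 230 230 229 228 227 229 229 230 230
  229 229 230 231 231 231]
 [227 228 228 229 227 227 228 229 229 229 230 230 228 228 228 230 230 230
  229 229 229 230 231 230]
 [226 227 228 227 228 228 230 229 229 230 230 229 229 229 229 230 230 231
  230 22
[... 935 characters left out ...]
29 229 229 229 228 229 207 205 180 158 157 158 204 226 227 227 228
  228 227 228 228 227 228]
 [229 229 227 228 228 228 229 230 229 230 230 230 231 229 228 229 227 226
  227 228 227 227 226 226]
 [227 227 226 226 228 228 228 228 228 229 229 230 230 229 227 229 228 228
  230 230 229 227 227 228]
 [226 227 230 229 229 228 227 226 227 229 229 230 229 227 227 227 229 229
  230 230 229 229 228 226]
 [227 228 230 228 227 228 226 227 228 227 228 227 226 227 227 228 228 227
  229 230 229 227 226 225]
 [227 226 229 228 227 228 229 229 230 229 229 229 228 230 229 229 229 228
  229 229 230 228 226 226]
 [226 225 229 230 228 227 227 230 230 229 230 230 229 229 230 229 222 222
  215 215 216 211 204 202]]
```

The brush is now at about 20°. I'll carry it over the rest 8 mm ahead of centre, so the handle and not the ferrule meets the front notch.

Emit:
{"fn": "arm_command", "kwargs": {
  "increments": [
    [0.009,-0.06,0,0,1],
    [0,-0.0597,0,0,1],
    [0,0,-0.06,0,1],
    [0,0,-0.04,0,1],
    [0,0,-0.02,0,1]
  ]
}}

```text
time_s: 29.7
tool_pos: [0.5218, 0.2379, 0.053]
tcp_rot: [3.14, 0.046, -0.01]
wrist_force: [-0.1, 0.5, -0.6]
opening: 0.216
finger_force: 106.8
```

Emit:
{"fn": "arm_command", "kwargs": {
  "increments": [
    [0,0,-0.006,0,1],
    [0,0,-0.005,0,1],
    [0,0,0,0,1]
  ]
}}

```text
time_s: 30.08
tool_pos: [0.5246, 0.239, 0.049]
tcp_rot: [-3.141, -0.047, -0.002]
wrist_force: [0.1, 0.5, -0.4]
opening: 0.21
finger_force: 106.8
```

Emit:
{"fn": "arm_command", "kwargs": {
  "increments": [
    [0,0,-0.004,0,1],
    [0,0,0,0,1]
  ]
}}

```text
time_s: 30.32
tool_pos: [0.5242, 0.2388, 0.0457]
tcp_rot: [-3.141, -0.047, -0.001]
wrist_force: [-0.1, -0.7, -0.1]
opening: 0.208
finger_force: 106.8
```

Emit:
{"fn": "arm_command", "kwargs": {
  "increments": [
    [0,0,-0.003,0,1],
    [0,0,0,0,1]
  ]
}}

```text
time_s: 30.58
tool_pos: [0.5249, 0.2389, 0.0445]
tcp_rot: [-3.141, -0.047, -0.003]
wrist_force: [-2.2, -1.0, 6.8]
opening: 0.207
finger_force: 108.0
```

Emit:
{"fn": "arm_command", "kwargs": {
  "increments": [
    [0,0,-0.004,0,1],
    [0,0,0,0,1]
  ]
}}

```text
time_s: 30.82
tool_pos: [0.5261, 0.2392, 0.0435]
tcp_rot: [-3.14, -0.047, -0.008]
wrist_force: [-5.0, -1.6, 18.6]
opening: 0.21
finger_force: 109.5
```

Emit:
{"fn": "arm_command", "kwargs": {
  "increments": [
    [0,0,-0.003,0,1],
    [0,0,0,0,1]
  ]
}}

```text
time_s: 31.08
tool_pos: [0.5263, 0.2393, 0.043]
tcp_rot: [-3.14, -0.047, -0.01]
wrist_force: [-9.4, -3.1, 30.8]
opening: 0.208
finger_force: 111.1
```

The handle sits in the front notch, since contact came at notch-floor height. I'll unload and then release gently so the rear settles into its notch.

Emit:
{"fn": "arm_command", "kwargs": {
  "increments": [
    [0,0,0.008,0,1],
    [0,0,0,0,0.77],
    [0,0,0,0,0.74],
    [0,0,0,0,0.72],
    [0,0,0,0,0.7]
  ]
}}

```text
time_s: 31.7
tool_pos: [0.5239, 0.2386, 0.0434]
tcp_rot: [3.141, 0.047, -0.002]
wrist_force: [0.6, 0.2, -0.7]
opening: 0.3
finger_force: 0.0
```

Run:
```python
from h import *
o=status.observe();print(o['time_s'],o['tool_pos'],o['wrist_force'],o['opening'],o['finger_force'])
d=get('wrist','w13.png');b=get('side','s13.png')
i=d['color'].astype(int);print(i[20:180:4,266:284].mean(1).astype(int).sum(1).tolist())
T=np.array(o['tool_pos'])
for th in(0,5,10,20):
    t=np.radians(th);p=np.array([T[0],.24,.052+(.01*th/20)])+[.1*np.cos(t),.002,-.1*np.sin(t)];print(th,*[proj(x,p).round(1) for x in(d,b)])
```

```text
31.7 [0.52388965 0.23862403 0.04337384] [ 0.5941861   0.2256737  -0.66523529] 0.30020371895969944 0.0
[371, 369, 368, 368, 366, 366, 368, 365, 646, 354, 366, 358, 265, 260, 260, 260, 260, 257, 255, 255, 255, 248, 241, 242, 240, 242, 239, 239, 239, 236, 201, 187, 184, 215, 216, 216, 215, 217, 620, 720]
0 [275.1  50.7] [283.5 167.8]
5 [275.1  54.3] [283.3 169.1]
10 [275.   59.6] [283.  170.4]
20 [274.7  74.1] [281.8 172.9]
```

Emit:
{"fn": "arm_command", "kwargs": {
  "increments": [
    [0,0,0,0,0.5],
    [0,0,0,0,0.2],
    [0,0,0,0,0],
    [0,0,0,0,0],
    [0,0,0.03,0,0]
  ]
}}

```text
time_s: 32.42
tool_pos: [0.5226, 0.2383, 0.065]
tcp_rot: [3.14, 0.046, -0.006]
wrist_force: [-1.0, 0.0, -0.6]
opening: 1.001
finger_force: 0.0
```

Emit:
{"fn": "arm_command", "kwargs": {
  "increments": [
    [0,0,0.06,0,0],
    [0,0,0.07,0,0],
    [0,0,0,0,0],
    [0,0,0,0,0]
  ]
}}

```text
time_s: 32.92
tool_pos: [0.5238, 0.2386, 0.1636]
tcp_rot: [3.141, 0.047, -0.0]
wrist_force: [0.2, -0.4, -0.4]
opening: 0.998
finger_force: 0.0
```

Run:
```python
from h import *
o=status.observe();print(o['time_s'],o['tool_pos'],o['wrist_force'],o['opening'])
d=get('wrist','w14.png');b=get('side','s14.png');c=get('scene','c14.png')
hsv=cv2.cvtColor(d['color'],cv2.COLOR_RGB2HSV)
m=cv2.inRange(hsv,(8,70,60),(28,255,255));k=np.zeros_like(m);k[140:340,240:310]=m[140:340,240:310]
q=max(cv2.findContours(k,0,1)[0],key=cv2.contourArea);print(cv2.boundingRect(q),cv2.minAreaRect(q))
x,y,w,h=cv2.boundingRect(q);um=x+w/2
print('rear',cast(d,um,y+h,.057),'front of handle',cast(d,um,y,.059))
i=d['color'].astype(int);print([(r_,int(i[r_,int(um)-6:int(um)+6].mean())) for r_ in range(40,180,4)])
for n,x0,c0 in(('side',b,'pics/side0.png'),('scene',c,'pics/scene0.png')):
    hsv=cv2.cvtColor(x0['color'],cv2.COLOR_RGB2HSV);h0=cv2.cvtColor(cv2.imread(c0)[:,:,::-1].copy(),cv2.COLOR_RGB2HSV)
    for nm,H in(('now',hsv),('start',h0)):
        m=cv2.inRange(H,(8,80,90),(25,255,255));k=np.zeros_like(m)
        bx=(225,160,290,195) if n=='side' else (350,190,374,262)
        k[bx[1]:bx[3],bx[0]:bx[2]]=m[bx[1]:bx[3],bx[0]:bx[2]]
        for q in cv2.findContours(k,0,1)[0]:
            if cv2.contourArea(q)>30: print(n,nm,[np.round(z,1) for z in cv2.minAreaRect(q)],cv2.boundingRect(q))
    a0=cv2.imread(c0)[:,:,::-1].astype(int)
```

```text
32.925 [0.52380407 0.23861693 0.16363723] [ 0.2222103  -0.35612905 -0.4460989 ] 0.9980020554139734
(263, 162, 26, 157) ((275.5, 240.0), (156.0, 25.0), 90.0)
rear [0.42008682 0.23525868 0.057     ] front of handle [0.56329084 0.23961679 0.059     ]
[(40, 85), (44, 85), (48, 85), (52, 85), (56, 85), (60, 84), (64, 84), (68, 84), (72, 95), (76, 81), (80, 83), (84, 65), (88, 59), (92, 60), (96, 59), (100, 59), (104, 58), (108, 57), (112, 49), (116, 42), (120, 42), (124, 41), (128, 42), (132, 42), (136, 46), (140, 114), (144, 172), (148, 168), (152, 173), (156, 169), (160, 137), (164, 141), (168, 148), (172, 148), (176, 148)]
side now [array([251.4, 172.5]), array([ 4.8, 35.5]), np.float64(82.4)] (234, 168, 36, 9)
side start [array([248.5, 172.3]), array([ 4.7, 35.6]), np.float64(82.4)] (231, 168, 36, 9)
scene now [array([367. , 217.1]), array([ 7.9, 40.2]), np.float64(8.5)] (363, 197, 9, 41)
scene start [array([368.2, 213.5]), array([ 7.5, 41.5]), np.float64(5.7)] (364, 193, 10, 42)
```

Run:
```python
from h import *
d=get('scene','c15.png')['color'].astype(int)
for f in('c8','scene0'):
    a=cv2.imread(f'pics/{f}.png')[:,:,::-1].astype(int);D=np.abs(a-d).max(2)>40
    for n,(x0,y0,x1,y1) in dict(tube=(250,205,325,245),pot=(170,175,212,218),tin=(430,200,475,245),tape=(365,160,408,188)).items(): print(f,n,int(D[y0:y1,x0:x1].sum()))
g=d[:,:,1]
for y in(216,224,234): print(y,(np.diff(0+(g[y,250:330]>150)).nonzero()[0]+250).tolist())
```

```text
c8 tube 157
c8 pot 116
c8 tin 0
c8 tape 804
scene0 tube 2405
scene0 pot 0
scene0 tin 0
scene0 tape 800
216 [257, 294]
224 [255, 319]
234 [255, 317]
```

Run:
```python
from h import *
for f in('scene3','c6','c7','c8','c9','c12','c15'):
    a=cv2.imread(f'pics/{f}.png')[:,:,1].astype(int)
    r_=[]
    for x in(262,270,280,290,300,308):
        col=a[200:245,x];k=np.argmax(col>100);v=col[k-1:k+1];r_.append(round(200+k-1+(100-v[0])/max(v[1]-v[0],1),1))
    print(f,r_,a[214:246:3,285].tolist())
```

```text
scene3 [np.float64(209.6), np.float64(211.0), np.float64(213.2), np.float64(215.3), np.float64(217.4), np.float64(219.2)] [92, 221, 238, 240, 240, 240, 239, 239, 228, 202, 159]
c6 [np.float64(209.6), np.float64(211.0), np.float64(213.2), np.float64(215.3), np.float64(217.4), np.float64(219.2)] [90, 221, 239, 239, 239, 239, 240, 239, 228, 201, 158]
c7 [np.float64(209.6), np.float64(211.1), np.float64(213.2), np.float64(215.3), np.float64(217.4), np.float64(219.2)] [89, 220, 239, 240, 240, 239, 240, 238, 228, 202, 158]
c8 [np.float64(209.6), np.float64(211.1), np.float64(213.2), np.float64(215.3), np.float64(217.4), np.float64(219.2)] [93, 220, 239, 240, 239, 240, 239, 239, 228, 202, 159]
c9 [np.float64(209.6), np.float64(211.1), np.float64(213.2), np.float64(215.4), np.float64(217.9), np.float64(219.7)] [90, 221, 238, 240, 239, 239, 240, 239, 228, 202, 158]
c12 [np.float64(208.6), np.float64(209.6), np.float64(211.8), np.float64(214.1), np.float64(216.2), np.float64(217.8)] [159, 231, 238, 239, 240, 239, 239, 235, 219, 183, 135]
c15 [np.float64(208.6), np.float64(209.6), np.float64(211.9), np.float64(214.1), np.float64(216.2), np.float64(217.9)] [159, 232, 239, 239, 239, 239, 239, 235, 220, 182, 135]
```

The brush is level in both notches. But the tube's edge has moved about 1.3 px (3–4 mm) away from the stop since lift-off, so I'll push it snug again.

Emit:
{"fn": "arm_command", "kwargs": {
  "increments": [
    [-0.042,-0.07,0,-0.5,0],
    [-0.042,-0.07,0,-0.5,0],
    [0,-0.075,0,0,0],
    [0,-0.075,-0.04,0,0],
    [0,0,-0.07,0,0]
  ]
}}

```text
time_s: 33.75
tool_pos: [0.4633, 0.0183, 0.0823]
tcp_rot: [3.139, -0.087, 0.008]
wrist_force: [1.1, 0.3, -1.4]
opening: 0.999
finger_force: 0.0
```

Emit:
{"fn": "arm_command", "kwargs": {
  "increments": [
    [0,0,-0.074,0,0],
    [0.03,0,0,0,0],
    [0.025,0,0,0,0],
    [0.01,0,0,0,0],
    [0,0,0,0,0]
  ]
}}

```text
time_s: 34.38
tool_pos: [0.5096, 0.0224, 0.026]
tcp_rot: [-3.14, 0.079, 0.002]
wrist_force: [0.5, 0.6, 0.7]
opening: 0.999
finger_force: 0.0
```

Emit:
{"fn": "arm_command", "kwargs": {
  "increments": [
    [0.003,0,0,0,0],
    [0.003,0,0,0,0],
    [0.003,0,0,0,0],
    [0.003,0,0,0,0],
    [0,0,0,0,0]
  ]
}}

```text
time_s: 35.0
tool_pos: [0.5192, 0.0223, 0.0266]
tcp_rot: [3.141, -0.079, 0.001]
wrist_force: [-0.0, -0.5, 0.4]
opening: 1.003
finger_force: 0.0
```

Emit:
{"fn": "arm_command", "kwargs": {
  "increments": [
    [0.003,0,0,0,0],
    [0.0025,0,0,0,0],
    [0,0,0,0,0]
  ]
}}

```text
time_s: 35.38
tool_pos: [0.5221, 0.0223, 0.0263]
tcp_rot: [-3.141, 0.079, 0.003]
wrist_force: [-4.4, -0.4, 3.9]
opening: 1.008
finger_force: 2.1
```

Emit:
{"fn": "arm_command", "kwargs": {
  "increments": [
    [0.002,0,0,0,0],
    [0,0,0,0,0],
    [0,0,0,0,0]
  ]
}}

```text
time_s: 35.75
tool_pos: [0.5221, 0.0224, 0.0262]
tcp_rot: [-3.14, 0.079, 0.007]
wrist_force: [-8.4, -1.3, 5.6]
opening: 1.003
finger_force: 4.1
```

Emit:
{"fn": "arm_command", "kwargs": {
  "increments": [
    [-0.0015,0,0,0,0],
    [-0.0015,0,0,0,0],
    [-0.0015,0,0,0,0],
    [-0.0015,0,0,0,0],
    [-0.0015,0,0,0,0]
  ]
}}

```text
time_s: 36.38
tool_pos: [0.5194, 0.0223, 0.0266]
tcp_rot: [3.141, -0.079, 0.002]
wrist_force: [0.3, 0.3, 0.2]
opening: 1.002
finger_force: 0.0
```

Emit:
{"fn": "arm_command", "kwargs": {
  "increments": [
    [-0.003,0,0,0,0],
    [-0.01,0,0,0,0],
    [-0.05,0,0,0,0],
    [-0.05,0,0,0,0],
    [0,0,0,0,0]
  ]
}}

```text
time_s: 37.0
tool_pos: [0.4302, 0.023, 0.0261]
tcp_rot: [-3.14, 0.079, 0.006]
wrist_force: [0.7, 0.7, 0.8]
opening: 1.0
finger_force: 0.0
```

Run:
```python
from h import *
o=status.observe();print(o['time_s'],o['tool_pos'],o['wrist_force'])
d=get('scene','c16.png')
for f in('c8','c15','c16'):
    a=cv2.imread(f'pics/{f}.png')[:,:,1].astype(int)
    r_=[]
    for x in(262,270,280,290,300,308):
        col=a[200:245,x];k=np.argmax(col>100);v=col[k-1:k+1];r_.append(round(float(200+k-1+(100-v[0])/max(v[1]-v[0],1)),1))
    print(f,r_,a[214:246:3,285].tolist(), a[222:240:2,370].tolist())
```

```text
37.0 [0.43016413 0.02299425 0.02605548] [0.6933952  0.68150002 0.84320218]
c8 [209.7, 211.1, 213.2, 215.3, 217.4, 219.2] [93, 220, 239, 240, 239, 240, 239, 239, 228, 202, 159] [111, 177, 187, 188, 189, 187, 187, 189, 156]
c15 [208.6, 209.6, 211.9, 214.1, 216.2, 217.9] [159, 232, 239, 239, 239, 239, 239, 235, 220, 182, 135] [119, 124, 144, 142, 145, 148, 155, 153, 143]
c16 [209.6, 211.1, 213.3, 215.4, 217.5, 219.3] [84, 221, 238, 240, 239, 240, 239, 238, 228, 202, 159] [137, 162, 169, 166, 168, 174, 182, 181, 166]
```

The tube is back against the stop and the gripper is well clear of it. I'll hand in.

```bash
python3 -c "
from h import *
print(job.hand_in())"
```

```text
the job is handed in; nothing more can be done
None
```

I handed the job in at about 37 s: the tube lies against the stop, the bristles pressed the wax at about 4 N, and I wiped them along the whole tube, mostly at about 3 N (about 7 N for a moment at first touch). The brush is back level in its notches, and the camera showed the wax tin where it started; the tube rolled 3–4 mm off the stop after the wipe, so I pushed it snug again. I don't have the verdict, as the hand-in returned none.

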